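# Check a durometer with its reference blocks

## Robot

A 6-joint arm with a two-finger parallel gripper is mounted at the origin on a cart in front of the work surface, level with it; the furniture and walls round the work are solid. World frame = base frame: x ahead of the robot, y to its left, z up, the work surface at z = 0. Lengths are in m, angles in rad, forces in N, time in s.
With the tool pointing down it reaches from about 0.35 to 0.95 m from the base axis. Payload 17.4 kg.
Tool frame: the origin (TCP) lies at the very end of the fingers, on their centre line; the grasp point (between the pads) lies 19 mm behind it; z points along the fingers, y is the line along which they close (so a half turn about z gives the same grasp; the last joint's range is limited). The gripper opens to 93 mm and grips with 3 to 60 N. Pads are 15 mm wide; open, the fingers measure 128 mm over their backs; the gripper's body (75 mm by 188 mm) begins 65 mm behind the grasp point.
Start: joints at [1.114, 0.116, 1.442, -0, 1.584, -0.038], TCP at [0.275, 0.617, 0.219] pointing down, gripper open.
Joint ranges: [-2.83, 2.83], [-0.83, 2.19], [0.07, 2.5], [-1.14, 4.28], [0.01, 3], [-2.97, 2.97]. Speed limits (rad/s): [1.89, 1.89, 2.22, 3.14, 3.14, 3.14].

## Interface

Orientations are given as a unit quaternion [w, x, y, z].
In Python, from plant import robot gives the robot as it stands.
- The arm moves only by the tool servo_tool, never from a script. Its argument "rows" is one flat list of numbers, 6 for each row, row after row: the shift along the tool's x, y, z each as a share of 2.5 cm, from -1 to 1, then the turn, a rotation vector about the tool's x, y, z each as a share of 6 degrees, from -1 to 1. In form: [tx, ty, tz, wx, wy, wz, tx, ty, tz, wx, wy, wz, ...]. A call has exactly 10 rows; each row shifts and turns the commanded pose from where the row before left it, along the tool's axes as they then stand; what a row does not reach is not made up. A row lasts 1/10 s, in which the tool goes at most 50 mm and 8.59 degrees, less where a joint would pass 70% of its speed; a pose out of reach is approached as far as the arm can. A call with a number of a shift or a turn outside -1 to 1 is refused whole. A call with a gripper value outside its range is refused whole. "grip" is the opening, from -1 (shut) to 1 (fully open), set as the call begins (left out, the last holds). The fingers move at their own pace and stop on an object; "grip_force" is the grip in N (left out, the last holds). Time passes only in rows, so rows that do not move let the fingers close, or fill a call up. It gives the time, the measured TCP pose, the force, the opening and the grip force at its end, in the units of the state.
- robot.state(): the state, without advancing time (a new reading comes with each control period).
- robot.read_camera(name): name is "scene" or "top" or "wrist"; returns the picture (420x560x3 uint8, blue, green, red); there is no depth.
- robot.calibration(name): a dict with "camera_matrix" (3x3 intrinsics, pixels), "pose" (4x4, takes a point from camera to world coordinates). Camera axes: x right, y up, looking along -z (the intrinsics and any distortion apply to the point x, -y, -z); pixel columns grow to the right and rows downward; lengths in m; the calibration is good to about 2 mm. The wrist camera is an equidistant fisheye: a pixel r from the principal point sees the ray r / f radians off the axis. A picture is of the moment at which its call begins: read the wrist's pose just before it. calibration takes no time and is no camera call; for the wrist camera it gives the pose at the moment of the call.
- robot.finish_job(): hands the job in; it is judged then, once.
Trained networks look in the newest picture that a camera, given by its name, has taken for a name from the list of things; names that differ only in an ending like _2 or _b are one class to them, and where a whole thing is asked for, a point or a joint stands for the part that bears it (a point fixed in the world has none). Each returns a list of dicts, best first, with "conf" (0 to 1); they miss things now and then, are a little off and sometimes report something else, mostly with a low value. They report only what shows in the picture. A call takes as long as a camera call.
- robot.regions_of(thing, camera): "pixels" (420x560 bool, what is visible of it) and "bbox" ([left, top, right, bottom] in pixels, round what is visible of it).
The state is a dict: "time_s": time; "joints": joint angles; "qd": joint speeds; "joint_efforts": joint torques, N m; "ee_pos": TCP position; "ee_rot": TCP orientation; "wrist_force": force on the tool from outside, world axes, zero at the start; "ft_torque": the same for the moment, N m; "width": finger opening in m; "gripper_force": force on a finger pad.
Only numpy, scipy, OpenCV 4.12 (cv2) and the standard library are available. Lean on these libraries where they do the work, as an engineer would, in place of code of your own. Each camera call takes 0.05 s, during which the arm holds its last target. There are 200 camera calls.

## Task

Check the bench durometer with the reference blocks that are in the fitted case, from the softest (fewest dimples) to the hardest: rock each block up out of its flush pocket by pressing its thumb-mark end, lay it flat on the anvil with the foot well inside its top face, and press the plunger head fully down to its stop for about a second. When checked, every block goes flat on the floor of the steel tray, none on top of another; leave the plunger up and the other things on the bench where they are.

Things in the scene. Friction and masses are not known exactly. Their poses are not given: they have to be found in the camera images.
- block_soft: Grey elastomer reference block of the durometer, 70 x 44 x 14 mm (x, y, z), 50 g, both ends rounded over the thickness (7 mm radius), flat top, underside and long sides; told apart by ONE dimple (dark, 7 mm, in a row across the block at x = -22 mm on top). Origin: centre of the underside; x along its length, z out of its top. May be absent. The softest.
- block_medium: Grey elastomer reference block of the durometer, 70 x 44 x 14 mm (x, y, z), 50 g, both ends rounded over the thickness (7 mm radius), flat top, underside and long sides; told apart by TWO dimples (dark, 7 mm, in a row across the block at x = -22 mm on top). Origin: centre of the underside; x along its length, z out of its top. May be absent.
- block_hard: Grey elastomer reference block of the durometer, 70 x 44 x 14 mm (x, y, z), 50 g, both ends rounded over the thickness (7 mm radius), flat top, underside and long sides; told apart by THREE dimples (dark, 7 mm, in a row across the block at x = -22 mm on top). Origin: centre of the underside; x along its length, z out of its top. May be absent. The hardest.
- case: Fixed black case, 106 x 200 x 32 mm (x, y, z), three pockets side by side along y, any block in any pocket. Origin: centre of the underside, z up. A block lies in a pocket with its x along the case's x (dimples at the -x end), 0.7 to 1.5 mm play round it, flush with the top face (its underside at z = 18 mm). Walls 14 mm between pockets. Blocks glide easily in the case.
- pocket_left (a point): Centre of the +y pocket (72 x 46 mm) at the case's top face, x and y as the case's. All three pockets: floor 14 mm below this point from x = -36 to +3 mm, ending in a sharp rocking edge across the pocket; from x = +3 to +36 mm a recess 29 mm deep. The recess end is the one with a round thumb mark (11 mm) beside it on the top face, at x = 43 mm.
- pocket_middle (a point): Same for the middle pocket. Pressing a block's top at x = +20 to +28 mm, down or down and a little towards the thumb mark (fingertip 8 mm below the top face, a few N), rocks it over the edge until that end rests in the recess. It then STAYS tipped by about 0.58 rad, its -x end standing up to 14 mm above the top face; grip its long sides there, x = -17 to -27 mm, tips just above the top face.
- pocket_right (a point): Same for the -y pocket.
- tester: Fixed grey bench durometer. Origin on the bench under the plunger axis, z up, open front to -x. Base x -55 to +75, y +-42 mm, 16 mm high; steel anvil x -45 to +25, y +-28, top at z = 22 mm; column behind from x = 34 mm (36 wide, to z = 120); arm and round dial over the anvil: x from -14 to +62, y +-25, z from 78 to 128 mm.
- foot (a point): Centre of the flat underside of the tester's round presser foot (16 mm diameter), on the plunger axis; z = 50 mm with the plunger up, i.e. 14 mm above a block on the anvil. Its z axis points up.
- plunger_top (a point): Centre of the top of the plunger's round black head (32 mm diameter), z = 160 mm when up; 142 mm when down at the stop.
- plunger (a joint): Plunger travel in m, 0 up, 0.018 down at its stop. Spring return: about 3 N to start, about 10 N at the stop with a block under the foot.
- indenter (a joint): How far the sprung foot is pushed back into the plunger, in m: 0 when free; about 0.004 with the plunger at the stop and a block under the foot.
- tray: Loose shallow steel tray, 110 x 220 mm (x, y), 14 mm high, walls 3 mm, floor 3 mm thick, 0.45 kg. Origin: centre of the underside, z up. Room for three blocks side by side along y.
- timer: Bystander: bench timer, 22 x 66 x 58 mm, standing.
- forceps: Bystander: steel forceps lying flat, 14 x 126 x 8 mm.
- marker_black: Bystander: black marker pen lying, 138 mm long, 13 mm thick.
- petri_c: Bystander: small petri dish, 60 mm across, 16 mm high.

How it is judged:
On the way, in this order (a step that is already met when the one before it is completed fails the run):
1. the block with one dimple lies flat on the anvil and the plunger is held at its stop on it (z of plunger_top in the frame of block_soft below 0.1215 m and x of foot in the frame of block_soft between -0.022 and 0.022 m and y of foot in the frame of block_soft between -0.012 and 0.012 m and z of foot in the frame of block_soft between 0.011 and 0.0165 m and angle between block_soft's own z axis and vertical below 0.08 rad), for 0.5 s.
2. the block with two dimples lies flat on the anvil and the plunger is held at its stop on it (z of plunger_top in the frame of block_medium below 0.1215 m and x of foot in the frame of block_medium between -0.022 and 0.022 m and y of foot in the frame of block_medium between -0.012 and 0.012 m and z of foot in the frame of block_medium between 0.011 and 0.0165 m and angle between block_medium's own z axis and vertical below 0.08 rad), for 0.5 s.
3. the block with three dimples lies flat on the anvil and the plunger is held at its stop on it (z of plunger_top in the frame of block_hard below 0.1215 m and x of foot in the frame of block_hard between -0.022 and 0.022 m and y of foot in the frame of block_hard between -0.012 and 0.012 m and z of foot in the frame of block_hard between 0.011 and 0.0165 m and angle between block_hard's own z axis and vertical below 0.08 rad), for 0.5 s.
At the end, for the whole second after the job is handed in: Every block present lies flat (within 0.08 rad) and still on the tray's floor inside its walls, none stacked; the plunger is up (within 2 mm); the tray stands flat on the bench (x of block_soft in the frame of tray between -0.05 and 0.05 m and y of block_soft in the frame of tray between -0.106 and 0.106 m and z of each of block_soft, block_medium, block_hard in the frame of tray below 0.008 m and angle between each of block_soft, block_medium, block_hard's own z axis and vertical below 0.08 rad and linear speed of each of block_soft, block_medium, block_hard below 0.02 m/s and x of block_medium in the frame of tray between -0.05 and 0.05 m and y of block_medium in the frame of tray between -0.106 and 0.106 m and x of block_hard in the frame of tray between -0.05 and 0.05 m and y of block_hard in the frame of tray between -0.106 and 0.106 m and value of joint plunger below 0.002 m and angle between tray's own z axis and vertical below 0.05 rad and height (world z) of tray below 0.006 m); the robot touches nothing.
It fails at once if the timer is moved by more than 4 cm or tipped over (distance of timer from where it was at the start of the episode above 0.04 m or angle between timer's own z axis and vertical above 1 rad).
It fails at once if the forceps is moved by more than 4 cm (distance of forceps from where it was at the start of the episode above 0.04 m).
It fails at once if the marker_black is moved by more than 4 cm (distance of marker_black from where it was at the start of the episode above 0.04 m).
It fails at once if the petri_c is moved by more than 4 cm (distance of petri_c from where it was at the start of the episode above 0.04 m).
Of block_soft, block_medium, block_hard only 2 to 3 are there at a start; the rules pass over those that are not, and their reading is None.
At some moment in a run one of tray may be knocked a few centimetres aside while the robot is not near it.
Once in a run the grip may slacken for a moment while it holds something.
It also fails if it takes over 210 s, if anything falls off the work surface, if the arm or the gripper's body presses on something with over 40 N, if the wrist force passes 120 N, or if a joint passes its speed limit or range.

## Working session

There is one attempt and no reset: what is moved stays moved. The work goes in short steps, Python scripts to look and compute and a tool call to move; the robot and the scene stay as the last step left them, time stands still between calls to the robot, and variables do not carry over. Pictures are saved under pics/ and viewed, at most 14 in all, crops included, and the job is handed in when it is done.

Besides the shell and the picture viewer there is one more tool, called after "Emit:" in YAML: its name, and indented under it one key for each argument. servo_tool: Moves the arm, as the interface text tells. Shift numbers are shares of 2.5 cm and turn numbers shares of 6 degrees, none past 1 either way. Its arguments: {"type":"object","properties":{"rows":{"type":"array","items":{"type":"number"}},"grip":{"type":"number"},"grip_force":{"type":"number"}},"required":["rows"]}

```bash
ls; mkdir -p pics; python3 - <<'E'
from plant import robot
import cv2,numpy as np
s=robot.state();print({k:np.round(v,3).tolist() for k,v in s.items()})
for n in("scene","top","wrist"):
    c=robot.calibration(n);print(n,np.round(c["camera_matrix"],1).tolist(),np.round(c["pose"],3).tolist(),[k for k in c])
    cv2.imwrite(f"pics/a_{n}.png",robot.read_camera(n))
E
```

```text
pics
{'time_s': 0.0, 'joints': [1.114, 0.116, 1.442, 0.0, 1.584, -0.038], 'qd': [-0.001, -0.001, -0.0, -0.001, 0.001, -0.0], 'joint_efforts': [-0.0, -72.124, -62.264, 0.078, 0.023, -0.0], 'ee_pos': [0.274, 0.616, 0.218], 'ee_rot': [-0.0, 0.208, 0.978, -0.001], 'wrist_force': [0.071, 0.679, -0.341], 'ft_torque': [-0.038, 0.02, 0.039], 'gripper_force': 0.0, 'width': 0.093}
scene [[531.0, 0.0, 272.2], [0.0, 531.0, 218.1], [0.0, 0.0, 1.0]] [[0.837, 0.404, -0.369, 0.016], [-0.546, 0.64, -0.54, -0.836], [0.018, 0.654, 0.756, 1.218], [0.0, 0.0, 0.0, 1.0]] ['camera_matrix', 'pose']
top [[421.9, 0.0, 277.9], [0.0, 421.9, 211.7], [0.0, 0.0, 1.0]] [[-0.026, 0.991, -0.133, 0.397], [-1.0, -0.026, -0.002, -0.053], [-0.005, 0.133, 0.991, 1.267], [0.0, 0.0, 0.0, 1.0]] ['camera_matrix', 'pose']
wrist [[325.2, 0.0, 281.4], [0.0, 325.2, 207.0], [0.0, 0.0, 1.0]] [[0.406, -0.871, -0.276, 0.197], [0.914, 0.386, 0.124, 0.651], [-0.002, -0.302, 0.953, 0.383], [0.0, 0.0, 0.0, 1.0]] ['camera_matrix', 'pose']
```

View pics/a_top.png

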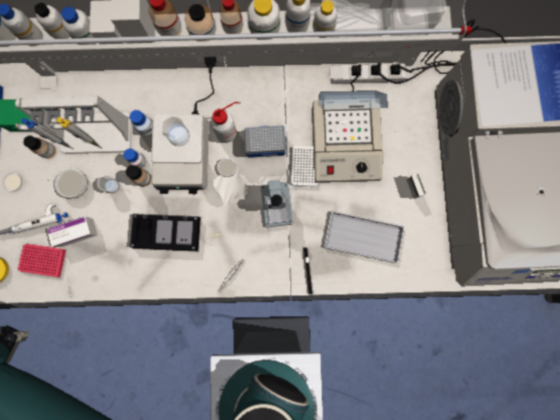

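View pics/a_scene.png

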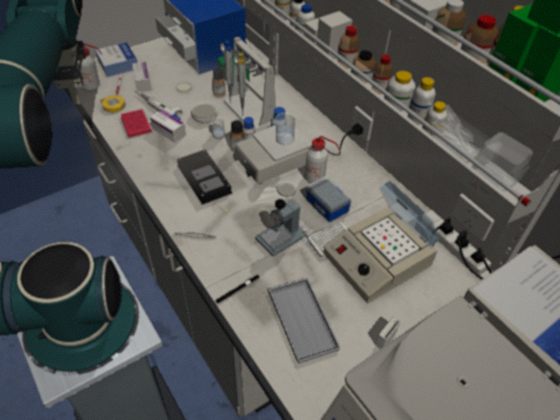

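```bash
cat > h.py <<'E'
from plant import robot
import cv2,numpy as np
from scipy.spatial.transform import Rotation as R
def cal(n):
    c=robot.calibration(n); return np.array(c["camera_matrix"]),np.array(c["pose"])
def p2w(n,uv,z,c=None):
    K,T=c or cal(n); uv=np.atleast_2d(np.float64(uv)); d=(uv-K[:2,2])/K[0,0]
    if n=="wrist":
        r=np.linalg.norm(d,axis=1,keepdims=True); s=np.where(r>1e-9,np.sin(r)/np.maximum(r,1e-9),1)
        v=np.c_[d[:,:1]*s,-d[:,1:]*s,-np.cos(r)]
    else: v=np.c_[d[:,0],-d[:,1],-np.ones(len(d))]
    w=v@T[:3,:3].T; t=(z-T[2,3])/w[:,2:]; return T[:3,3]+t*w
def w2p(n,P,c=None):
    K,T=c or cal(n); q=(np.atleast_2d(P)-T[:3,3])@T[:3,:3]; q=q*[1,-1,-1]
    if n=="wrist":
        r=np.linalg.norm(q[:,:2],axis=1,keepdims=True); th=np.arctan2(r,q[:,2:]); d=q[:,:2]/r*th
    else: d=q[:,:2]/q[:,2:]
    return d*K[0,0]+K[:2,2]
def rect(n,thing,z,c=None,k=0,conf=0.3):
    out=[]
    for r in robot.regions_of(thing,n):
        if r["conf"]<conf: continue
        m=r["pixels"].astype(np.uint8); cs=cv2.findContours(m,0,cv2.CHAIN_APPROX_NONE)[0]
        if not cs: continue
        w=p2w(n,max(cs,key=cv2.contourArea)[:,0,:],z,c)
        (cx,cy),(a,b),an=cv2.minAreaRect(np.float32(w[:,:2]*1000)); 
        if a>b: a,b,an=b,a,an+90
        out.append((round(r["conf"],2),round(cx/1000,4),round(cy/1000,4),round(a),round(b),round((an+90)%180-90,1))) # an: direction of short side from x
    return out
def tcp():
    s=robot.state(); q=s["ee_rot"]; return np.array(s["ee_pos"]),R.from_quat([q[1],q[2],q[3],q[0]]),s
E
python3 - <<'E'
from h import *
for n in("top","scene"):
    robot.read_camera(n)
    for t,z in(("case",.032),("block_soft",.032),("block_medium",.032),("block_hard",.032),("tray",.014),("tester",.0),("plunger_top",.16),("timer",.058),("forceps",.008),("marker_black",.013),("petri_c",.016)):
        print(n,t,rect(n,t,z))
E
```

```text
top case [(0.58, 0.5128, 0.2855, 104, 206, -3.6)]
top block_soft [(0.75, 0.5144, 0.2881, 45, 69, 86.3)]
top block_medium [(0.66, 0.5081, 0.2301, 41, 66, -89.9)]
top block_hard []
top tray [(0.95, 0.4856, -0.3024, 114, 224, -13.3)]
top tester [(0.86, 0.5971, -0.0433, 86, 142, -84.7), (0.68, 0.5156, 0.2915, 107, 211, -4.0)]
top plunger_top [(0.52, 0.5039, 0.2536, 39, 59, 83.7)]
top timer [(0.56, 0.6271, -0.4526, 42, 69, -73.4)]
top forceps []
top marker_black [(0.61, 0.3886, -0.1329, 19, 129, -85.6), (0.42, 0.5144, 0.2894, 111, 211, -3.6)]
top petri_c [(0.76, 0.7078, 0.102, 56, 61, -72.8)]
scene case [(0.93, 0.5085, 0.2741, 116, 229, -5.0), (0.61, 0.4776, -0.3112, 116, 226, -13.7)]
scene block_soft [(0.61, 0.5137, 0.2891, 43, 69, 83.9)]
scene block_medium [(0.61, 0.5096, 0.23, 43, 69, 86.6)]
scene block_hard []
scene tray [(0.96, 0.4839, -0.3031, 118, 228, -13.8)]
scene tester []
scene plunger_top []
scene timer [(0.95, 0.6175, -0.4695, 32, 93, -75.9)]
scene forceps [(0.45, 0.4067, 0.0702, 11, 41, 57.7)]
scene marker_black [(0.62, 0.3886, -0.1363, 14, 136, -86.8)]
scene petri_c [(0.5, 0.703, 0.0974, 63, 70, -32.1)]
```

```bash
python3 - <<'E'
import cv2,numpy as np
a=cv2.imread("pics/a_top.png");s=cv2.imread("pics/a_scene.png")
A=cv2.resize(a[195:275,115:225],(480,349),interpolation=cv2.INTER_CUBIC)[:300,:400] if 0 else cv2.resize(a[205:260,120:210],(400,244),interpolation=3)
B=cv2.resize(s[140:210,170:240],(400,400),interpolation=3)
C=cv2.resize(a[170:240,240:310],(400,400),interpolation=3)
o=np.zeros((600,800,3),np.uint8);o[:244,:400]=A;o[:400,400:]=B;o[244:600,:400]=C[:356]
cv2.imwrite("pics/b.png",o)
cv2.imwrite("pics/w.png",cv2.imread("pics/a_wrist.png"))
E
```

```text
(no output)
```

View pics/b.png

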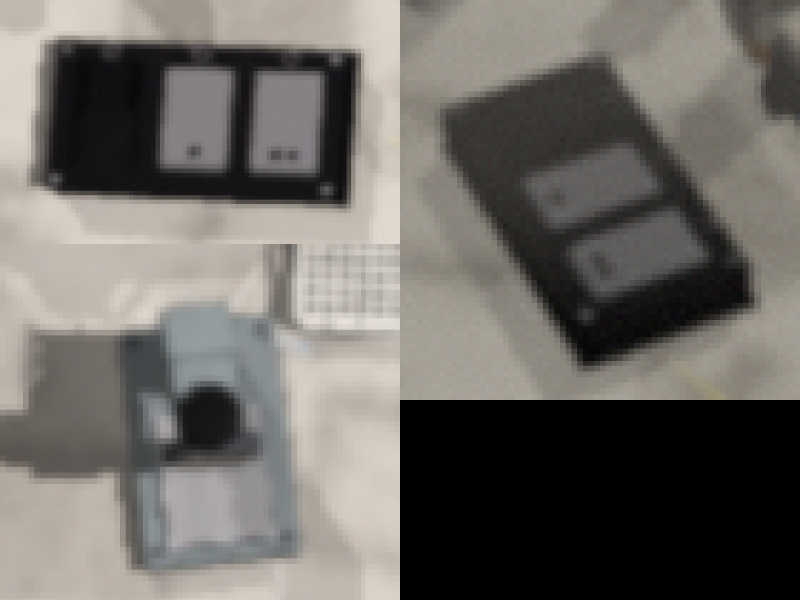

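```bash
cat >> h.py <<'E'
def Rt(yaw,tilt=0):
    """tool y along (yaw+90), z down; tilt>0 leans body back toward -x of that frame"""
    r=R.from_euler('z',yaw,degrees=True)*R.from_matrix([[-1,0,0],[0,1,0],[0,0,-1]])
    return r*R.from_euler('y',tilt)   # checked by zc print
def go(P,Rg):
    p,r,s=tcp(); rv=(r.inv()*Rg).as_rotvec()
    d=np.array(P)-p
    print("t",round(s["time_s"],1),"tcp",p.round(4),"F",np.round(s["wrist_force"],1),"w",round(s["width"],4))
    print("shift_now/25mm",(r.inv().apply(d)/.025).round(2),"rot/6deg",(rv/np.radians(6)).round(2),"shift_after_rot/25mm",(Rg.inv().apply(d)/.025).round(2))
E
python3 - <<'E'
from h import *
print(Rt(0,.58).apply([0,0,-1]), p2w("top",(276.6,200.1),.16))
go([.52,.27,.2],Rt(-3.8))
E
```

```text
[0.54802394 0.         0.83646265] [[ 0.57772494 -0.04790808  0.16      ]]
t 1.4 tcp [0.2745 0.6166 0.2186] F [-0.8  0.1  0.2] w 0.0932
shift_now/25mm [-14.61  -8.67   0.75] rot/6deg [-0.   -0.   -3.37] shift_after_rot/25mm [-10.72 -13.18   0.75]
```

Emit:
servo_tool:
  rows: [0,0,0,0,0,-0.84,0,0,0,0,0,-0.84,0,0,0,0,0,-0.84,0,0,0,0,0,-0.85,-0.8,-1,0.06,0,0,0,-0.8,-1,0.06,0,0,0,-0.8,-1,0.06,0,0,0,-0.8,-1,0.06,0,0,0,-0.8,-1,0.06,0,0,0,-0.8,-1,0.06,0,0,0]
  grip: -1

```text
time_s: 2.35
ee_pos: [0.3849, 0.458, 0.2097]
ee_rot: [0.0, 0.033, 0.999, 0.0]
wrist_force: [0.4, -0.1, 0.5]
width: 0.0177
gripper_force: 0.0
```

Emit:
servo_tool:
  rows: [-0.8,-1,0.06,0,0,0,-0.8,-1,0.06,0,0,0,-0.8,-1,0.06,0,0,0,-0.8,-1,0.06,0,0,0,-0.8,-1,0.06,0,0,0,-0.8,-1,0.06,0,0,0,-0.8,-1,0,0,0,0,0,0,0,0,0,0,0,0,0,0,0,0,0,0,0,0,0,0]

```text
time_s: 3.35
ee_pos: [0.5122, 0.2758, 0.2007]
ee_rot: [0.0, 0.033, 0.999, 0.0]
wrist_force: [0.3, 0.9, -0.5]
width: 0.0003
gripper_force: 0.0
```

```bash
sed -i "s/euler('y',tilt)/euler('y',-tilt)/" h.py; python3 - <<'E'
from h import *
print(Rt(0,.58).apply([0,0,-1]))
c=cal("wrist"); im=robot.read_camera("wrist"); cv2.imwrite("pics/c.png",im)
for t in("block_soft","block_medium","case","tester"): print(t,rect("wrist",t,.032,c))
c=cal("top");robot.read_camera("top"); print(rect("top","case",.032,c),rect("top","block_soft",.032,c))
go([.538,.287,.06],Rt(-3.8))
E
```

```text
[-0.54802394  0.          0.83646265]
block_soft [(0.83, 0.5114, 0.288, 45, 68, 86.5)]
block_medium [(0.63, 0.5068, 0.2285, 46, 69, 86.4)]
case [(0.89, 0.51, 0.2882, 106, 194, -3.8), (0.74, 0.3876, 0.1045, 15, 100, 47.8)]
tester [(0.97, 0.5941, -0.1087, 135, 264, 7.5)]
[(0.72, 0.5098, 0.2294, 93, 97, 88.5)] [(0.67, 0.4878, 0.2805, 16, 26, -12.7)]
t 3.8 tcp [0.5124 0.2755 0.2007] F [-0.1 -0.1  0.5] w 0.0005
shift_now/25mm [-0.99  0.52  5.63] rot/6deg [0.   0.   0.01] shift_after_rot/25mm [-0.99  0.53  5.63]
```

View pics/c.png

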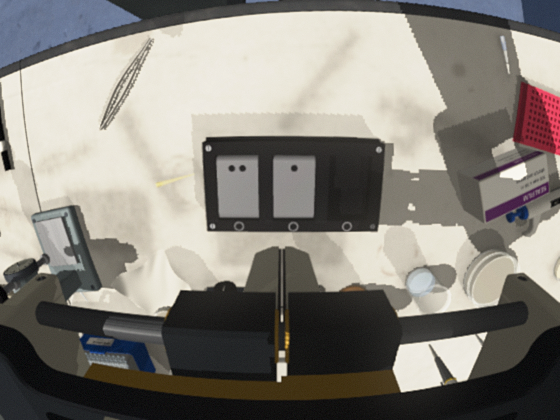

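Emit:
servo_tool:
  rows: [-0.3,0.15,0.6,0,0,0,-0.3,0.15,0.8,0,0,0,-0.36,0.15,0.8,0,0,0,0,0,0.8,0,0,0,0,0,0.8,0,0,0,0,0,0.8,0,0,0,0,0,0.8,0,0,0,0,0,0.6,0,0,0,0,0,0,0,0,0,0,0,0,0,0,0]

```text
time_s: 4.75
ee_pos: [0.5374, 0.285, 0.0507]
ee_rot: [-0.0, 0.033, 0.999, -0.0]
wrist_force: [0.0, 0.4, 0.2]
width: 0.0002
gripper_force: 0.0
```

Emit:
servo_tool:
  rows: [0,0,0.2,0,0,0,0,0,0.2,0,0,0,0,0,0.12,0,0,0,0,0,0.08,0,0,0,0,0,0.08,0,0,0,-0.01,0,0.08,0,0,0,-0.01,0,0.08,0,0,0,-0.01,0,0.08,0,0,0,-0.01,0,0.08,0,0,0,0,0,0,0,0,0]

```text
time_s: 5.75
ee_pos: [0.5387, 0.2849, 0.026]
ee_rot: [0.0, 0.033, 0.999, 0.0]
wrist_force: [1.4, -0.4, 2.6]
width: 0.0002
gripper_force: 1.7
```

```bash
python3 - <<'E'
from h import *
go([.5365,.2866,.024],Rt(-3.8))
E
```

```text
t 5.8 tcp [0.5387 0.2849 0.026 ] F [ 1.4 -0.4  2.6] w 0.0002
shift_now/25mm [0.09 0.06 0.08] rot/6deg [0.   0.01 0.  ] shift_after_rot/25mm [0.09 0.06 0.08]
```

Pressed 6 mm with 2.6 N; two to three more millimetres, then up.

Emit:
servo_tool:
  rows: [0,0,0.04,0,0,0,0,0,0.04,0,0,0,0,0,0.04,0,0,0,0,0,0,0,0,0,0,0,-0.1,0,0,0,0,0,-0.3,0,0,0,0,0,-0.8,0,0,0,0,0,-1,0,0,0,0,0,-1,0,0,0,0,0,0,0,0,0]

```text
time_s: 6.75
ee_pos: [0.5393, 0.2855, 0.1065]
ee_rot: [0.002, 0.033, 0.999, 0.001]
wrist_force: [-0.2, -0.1, -0.2]
width: 0.0004
gripper_force: 0.0
```

```bash
python3 - <<'E'
from h import *
im=robot.read_camera("wrist"); s=robot.read_camera("scene")
o=np.zeros((420,800,3),np.uint8); o[:,:400]=cv2.resize(im[100:310,180:380],(400,420)); o[:400,400:]=cv2.resize(s[140:210,170:240],(400,400),interpolation=3)
cv2.imwrite("pics/d.png",o)
go([.5365,.2866,.024],Rt(-3.8))
E
```

```text
t 6.8 tcp [0.5382 0.2849 0.1029] F [-0.7 -0.9 -0.4] w 0.0009
shift_now/25mm [0.07 0.06 3.16] rot/6deg [0. 0. 0.] shift_after_rot/25mm [0.07 0.06 3.16]
```

View pics/d.png

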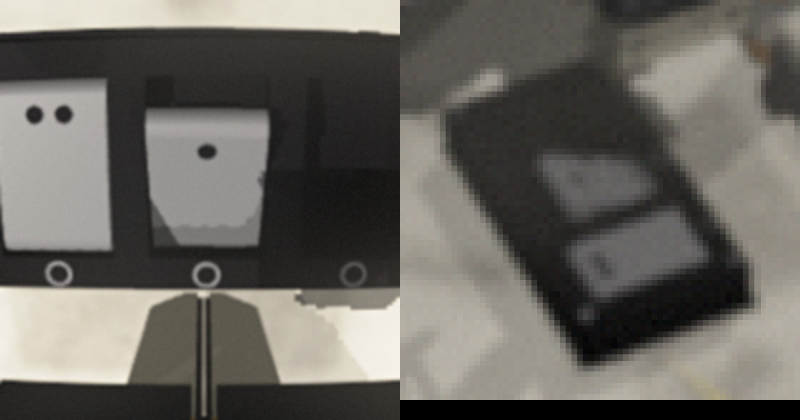

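```bash
python3 - <<'E'
from h import *
c=cal("wrist"); im=robot.read_camera("wrist"); g=cv2.cvtColor(im,6)
# dimple: darkest blob near (283,176); thumb mark ring near (283,237)
for (u,v,z,w) in((283,176,.0434,9),(283,237,.032,10)):
    sub=g[v-w:v+w+1,u-w:u+w+1]; m=(sub<110) if z>.04 else (sub>90)
    yy,xx=np.nonzero(m); uv=(u-w+(xx.min()+xx.max())/2,v-w+(yy.min()+yy.max())/2) if z<.04 else (u-w+xx.mean(),v-w+yy.mean())
    print(m.sum(),uv,p2w("wrist",uv,z,c).round(4))
print(rect("wrist","case",.032,c),rect("wrist","block_medium",.032,c))
E
```

```text
62 (np.float64(284.30645161290323), np.float64(178.32258064516128)) [[0.5034 0.2888 0.0434]]
95 (np.float64(281.5), np.float64(240.5)) [[0.5558 0.2834 0.032 ]]
[(0.71, 0.5831, -0.0083, 66, 147, 60.4), (0.66, 0.5076, 0.2292, 46, 68, 86.2), (0.6, 0.5109, 0.2887, 104, 194, -4.0)] [(0.75, 0.5077, 0.2289, 46, 69, 85.0)]
```

```bash
python3 - <<'E'
from h import *
go([.4975,.2888,.036],Rt(-3.8))
E
```

```text
t 7.0 tcp [0.5377 0.2846 0.1015] F [ 0.3 -0.1  0.8] w 0.0005
shift_now/25mm [1.61 0.06 2.62] rot/6deg [-0.01 -0.01  0.  ] shift_after_rot/25mm [1.62 0.06 2.62]
```

Emit:
servo_tool:
  rows: [0.6,0.03,0,0,0,0,0.6,0.03,0,0,0,0,0.4,0,0,0,0,0,0,0,0.5,0,0,0,0,0,0.6,0,0,0,0,0,0.6,0,0,0,0,0,0.5,0,0,0,0,0,0.3,0,0,0,0,0,0.1,0,0,0,0,0,0,0,0,0]
  grip: 0.4

```text
time_s: 8.0
ee_pos: [0.4985, 0.2889, 0.0373]
ee_rot: [-0.0, 0.033, 0.999, -0.0]
wrist_force: [0.7, -0.5, 0.7]
width: 0.065
gripper_force: 0.0
```

Emit:
servo_tool:
  rows: [0,0,0,0,0,0,0,0,0,0,0,0,0,0,0,0,0,0,0,0,0,0,0,0,0,0,0,0,0,0,0,0,0,0,0,0,0,0,0,0,0,0,0,0,0,0,0,0,0,0,0,0,0,0,0,0,0,0,0,0]
  grip: -1
  grip_force: 30

```text
time_s: 9.0
ee_pos: [0.4984, 0.289, 0.0377]
ee_rot: [0.0, 0.033, 0.999, 0.0]
wrist_force: [-0.3, 0.2, 4.0]
width: 0.0431
gripper_force: 30.0
```

```bash
python3 - <<'E'
from h import *
go([.4975,.2888,.036],Rt(-3.8)); print(tcp()[2]["gripper_force"])
E
```

```text
t 9.0 tcp [0.4984 0.289  0.0377] F [-0.3  0.2  4. ] w 0.0431
shift_now/25mm [ 0.04 -0.01  0.07] rot/6deg [0. 0. 0.] shift_after_rot/25mm [ 0.04 -0.01  0.07]
30.001007704267977
```

Emit:
servo_tool:
  rows: [0,0,-0.1,0,0,0,0,0,-0.2,0,0,0,0,0,-0.4,0,0,0,0,0,-0.6,0,0,0,0,0,-0.8,0,0,0,0,0,-0.8,0,0,0,0,0,-0.8,0,0,0,0,0,-0.8,0,0,0,0,0,-0.5,0,0,0,0,0,0,0,0,0]

```text
time_s: 10.0
ee_pos: [0.4991, 0.2893, 0.1652]
ee_rot: [0.001, 0.033, 0.999, 0.001]
wrist_force: [0.6, 0.3, 0.4]
width: 0.0433
gripper_force: 30.0
```

```bash
python3 - <<'E'
from h import *
c=cal("wrist"); im=robot.read_camera("wrist"); s=robot.read_camera("scene")
o=np.zeros((420,800,3),np.uint8); o[:,:400]=cv2.resize(im[100:310,180:380],(400,420)); o[:400,400:]=cv2.resize(s[110:210,170:270],(400,400),interpolation=3)
cv2.imwrite("pics/e.png",o)
go([.5,-.05,.15],Rt(5.3)); print(tcp()[2]["gripper_force"])
for z in(.0,.016): print(rect("top","tester",z))
E
```

```text
t 10.1 tcp [0.4983 0.2889 0.1624] F [-1.1 -0.2 -0.9] w 0.043
shift_now/25mm [ -0.96 -13.52   0.5 ] rot/6deg [-0.   -0.   -1.51] shift_after_rot/25mm [  1.19 -13.5    0.5 ]
29.999917677923804
[(0.59, 0.5956, -0.044, 84, 139, -84.6)]
[(0.59, 0.5931, -0.0441, 83, 137, -84.6)]
```

View pics/e.png

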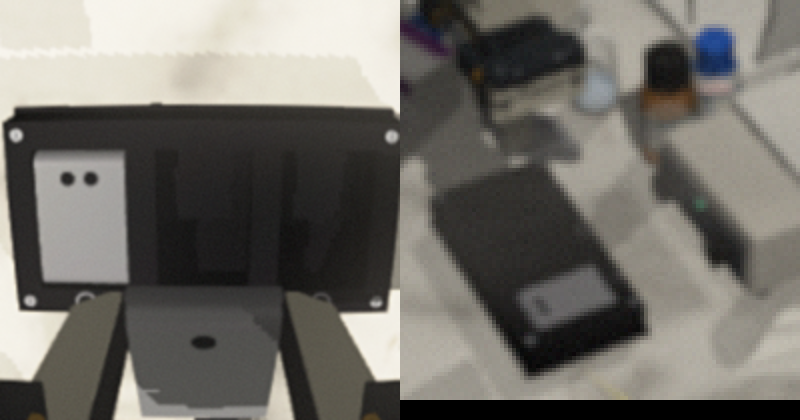

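Emit:
servo_tool:
  rows: [0,0,0,0,0,-0.75,0,0,0,0,0,-0.76,0.5,-0.5,0,0,0,0,0.5,-0.9,0,0,0,0,0.5,-0.9,0,0,0,0,0.5,-0.9,0,0,0,0,0.5,-0.9,0,0,0,0,0.3,-0.9,0,0,0,0,0.2,-0.9,0,0,0,0,0.2,-0.9,0,0,0,0]

```text
time_s: 11.2
ee_pos: [0.4338, 0.1114, 0.1618]
ee_rot: [-0.001, -0.046, 0.999, -0.0]
wrist_force: [-0.0, -0.5, -1.0]
width: 0.0434
gripper_force: 30.0
```

Emit:
servo_tool:
  rows: [0,-0.9,0,0,0,0,0,-0.9,0,0,0,0,0,-0.9,0,0,0,0,0,-0.9,0,0,0,0,0,-0.9,0,0,0,0,0,-0.9,0,0,0,0,0,-0.9,0,0,0,0,0,-0.4,0,0,0,0,0,0,0,0,0,0,0,0,0,0,0,0]

```text
time_s: 12.2
ee_pos: [0.4497, -0.054, 0.1623]
ee_rot: [-0.0, -0.046, 0.999, 0.0]
wrist_force: [0.4, -0.2, -0.4]
width: 0.0434
gripper_force: 30.0
```

```bash
python3 - <<'E'
from h import *
go([.45,-.05,.15],Rt(5.4)); print(tcp()[2]["gripper_force"], np.round(tcp()[2]["joints"],2))
c=cal("wrist"); im=robot.read_camera("wrist"); cv2.imwrite("pics/f.png",im)
E
```

```text
t 12.2 tcp [ 0.4497 -0.054   0.1623] F [ 0.4 -0.2 -0.4] w 0.0434
shift_now/25mm [-0.03  0.16  0.49] rot/6deg [ 0.   -0.01 -0.02] shift_after_rot/25mm [-0.03  0.16  0.49]
29.99988075258443 [-0.18 -0.37  1.97  0.    1.54 -1.84]
```

View pics/f.png

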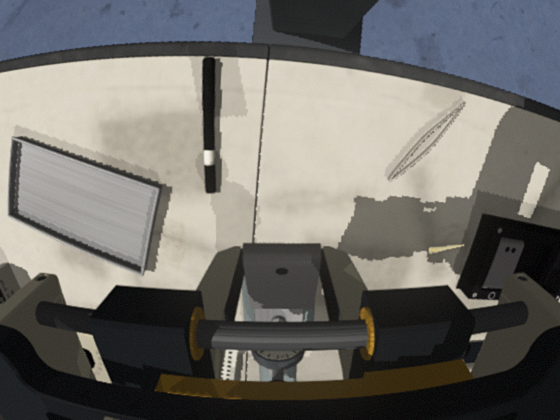

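```bash
python3 - <<'E'
from h import *
f=lambda a,b:(240+a/5.714-.5,170+(b-244)/5.714-.5)
P=p2w("top",[f(133,570),f(298,553),f(123,335),f(280,318)],.016); print(P.round(4))
print("front",np.linalg.norm(P[1]-P[0]),"side",np.linalg.norm(P[2]-P[0]),np.linalg.norm(P[3]-P[1]))
H=p2w("top",f(209,416),.16);print("head",H.round(4))
for y in(5.4,):
    L=np.array([[-.055,.042],[-.055,-.042],[.075,.042],[.075,-.042]]); r=R.from_euler('z',y,degrees=True).as_matrix()[:2,:2]
    print((P[:,:2]-L@r.T).round(4))
s=cv2.imread("pics/a_scene.png"); w=cv2.imread("pics/c.png")
o=np.zeros((600,800,3),np.uint8); o[:400,:400]=cv2.resize(s[190:260,240:310],(400,400),interpolation=3); o[:480,400:]=cv2.resize(w[190:310,10:110],(400,480),interpolation=3)
cv2.imwrite("pics/g.png",o)
E
```

```text
[[ 0.5225 -0.0041  0.016 ]
 [ 0.5291 -0.0903  0.016 ]
 [ 0.6473 -0.0014  0.016 ]
 [ 0.6542 -0.0846  0.016 ]]
front 0.08651406375132885 side 0.12482863031783126 0.12520653024643622
head [[ 0.5791 -0.0466  0.16  ]]
[[ 0.5812 -0.0407]
 [ 0.5799 -0.0433]
 [ 0.5766 -0.0503]
 [ 0.5756 -0.0498]]
```

View pics/g.png

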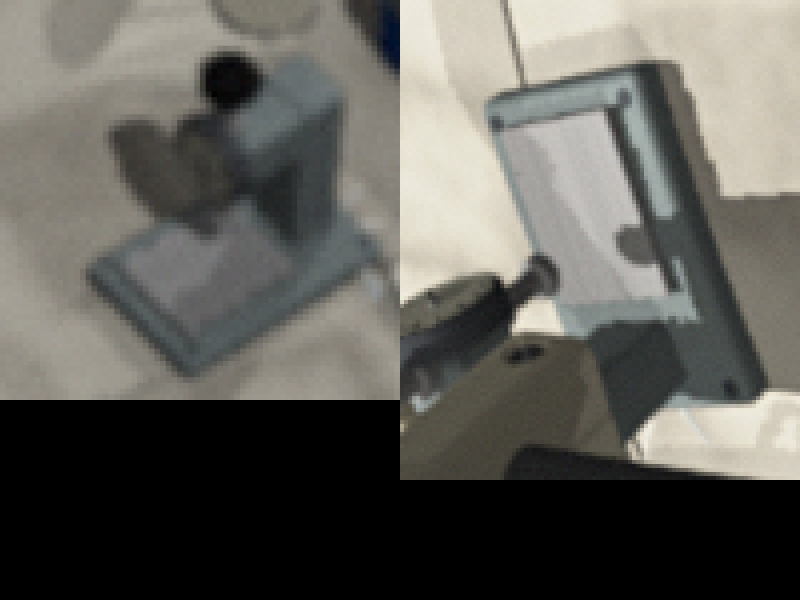

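```bash
python3 - <<'E'
from h import *
K,T=cal("wrist"); p,r,_=tcp(); M=np.eye(4);M[:3,:3]=r.as_matrix();M[:3,3]=p
X=np.linalg.inv(M)@T
N=np.eye(4);N[:3,:3]=Rt(-3.8).as_matrix();N[:3,3]=[.5124,.2755,.2007]
c=(K,N@X)
f=lambda a,b:(10+(a-400)/4-.4,190+b/4-.4)
P=p2w("wrist",[f(497,123),f(625,97),f(730,388)],.016,c)[:,:2];print("screws",P.round(4))
def yaw(v): return np.degrees(np.arctan2(v[1],v[0]))
d=P[2]-P[1]; e=P[1]-P[0]
print("len",np.linalg.norm(d),np.linalg.norm(e),"yaw",yaw(d),yaw(e)-90)
for y in(3,4.5): print("axis",(P[0]+P[2])/2-.01*np.array([np.cos(np.radians(y)),np.sin(np.radians(y))]))
Q=p2w("wrist",[f(487,100),f(640,65),f(762,395)],.016,c)[:,:2]; print("corners",Q.round(4),"len",np.linalg.norm(Q[1]-Q[0]),np.linalg.norm(Q[2]-Q[1]),"mid",(Q[0]+Q[2])/2)
g=lambda a,b:(240+a/5.714-.4,190+b/5.714-.4)
S=p2w("scene",[g(90,272),g(190,372),g(378,252)],.016)[:,:2];print("scene",S.round(4),np.linalg.norm(S[1]-S[0]),np.linalg.norm(S[2]-S[1]),"yaw",yaw(S[2]-S[1]),yaw(S[0]-S[1])-90,"mid",(S[0]+S[2])/2)
print("head",p2w("scene",g(231,80),.156))
print("chk case",p2w("wrist",(295,185),.032,c))
E
```

```text
screws [[ 0.5352 -0.0831]
 [ 0.5291 -0.0155]
 [ 0.6402 -0.0058]]
len 0.1116003317855582 0.06781012836049127 yaw 5.013330783285169 5.191440737497544
axis [ 0.57772616 -0.04494656]
axis [ 0.57774328 -0.04520779]
corners [[ 0.5263 -0.0853]
 [ 0.5185 -0.0054]
 [ 0.6426  0.008 ]] len 0.08029689435695553 0.12488640011532373 mid [ 0.58448998 -0.03866333]
scene [[ 0.5209 -0.0127]
 [ 0.5291 -0.0928]
 [ 0.6522 -0.0802]] 0.0805846013627113 0.12378309403388496 yaw 5.8497024215407345 5.861010184061286 mid [ 0.58653868 -0.04643681]
head [[ 0.58023419 -0.04528083  0.156     ]]
chk case [[0.50974211 0.28961925 0.032     ]]
```

```bash
cat >> h.py <<'E'
AX=np.array([.578,-.046]); TY=5.3
def tst(x,y,z):
    r=R.from_euler('z',TY,degrees=True).apply([x,y,0]); return [AX[0]+r[0],AX[1]+r[1],z]
E
python3 - <<'E'
from h import *
print(np.round(tst(-.12,0,.05),4)); go(tst(-.12,0,.05),Rt(TY,.58))
# tilt of block in hand: predicted dimple pixel & back-top edge
K,T=cal("wrist");p,r,_=tcp()
for a in(.45,.58,.7):
    B=r*R.from_euler('y',a)  # block z in tool: opposite tool z tilted
    bx=r.apply([-np.cos(a),0,np.sin(a)]); bz=r.apply([-np.sin(a),0,-np.cos(a)])
    f=lambda xb,zb:p+bx*(xb+.0221)+bz*(zb-.0071)
    print(a,bx.round(2),bz.round(2),w2p("wrist",[f(-.022,.014),f(-.035,.007)]).round(1).tolist())
E
```

```text
[ 0.4585 -0.0571  0.05  ]
t 12.2 tcp [ 0.4497 -0.0538  0.1624] F [0.4 0.7 0.2] w 0.0433
shift_now/25mm [-0.34 -0.17  4.5 ] rot/6deg [ 0.   -5.54  0.  ] shift_after_rot/25mm [ 2.18 -0.17  3.95]
0.45 [ 0.9   0.08 -0.44] [0.43 0.04 0.9 ] [[281.9, 271.8], [282.0, 247.3]]
0.58 [ 0.83  0.08 -0.55] [0.55 0.05 0.84] [[281.9, 272.6], [282.0, 249.8]]
0.7 [ 0.76  0.07 -0.64] [0.64 0.06 0.76] [[281.9, 273.2], [282.0, 252.4]]
```

Emit:
servo_tool:
  rows: [0,0,0,0,-0.92,0,0,0,0,0,-0.92,0,0,0,0,0,-0.92,0,0,0,0,0,-0.92,0,0,0,0,0,-0.92,0,0,0,0,0,-0.94,0,0.54,-0.04,0.98,0,0,0,0.54,-0.04,0.98,0,0,0,0.54,-0.04,0.98,0,0,0,0,0,0,0,0,0]

```text
time_s: 13.25
ee_pos: [0.455, -0.0556, 0.0751]
ee_rot: [0.283, -0.044, 0.958, 0.014]
wrist_force: [-0.7, 0.5, -0.4]
width: 0.0438
gripper_force: 2.9
```

```bash
python3 - <<'E'
from h import *
print(tcp()[2]["gripper_force"],np.round(tcp()[2]["joints"],2)); go(tst(-.11,0,.036),Rt(TY,.58));go(tst(-.03,0,.036),Rt(TY,.58))
E
```

```text
2.888620316871311 [-0.33 -0.74  2.42  0.28  0.94 -2.09]
t 13.2 tcp [ 0.455  -0.0556  0.0751] F [-0.7  0.5 -0.4] w 0.0438
shift_now/25mm [ 0.4  -0.08  1.6 ] rot/6deg [ 0.02 -0.04 -0.01] shift_after_rot/25mm [ 0.41 -0.07  1.6 ]
t 13.2 tcp [ 0.455  -0.0556  0.0751] F [-0.7  0.5 -0.4] w 0.0438
shift_now/25mm [-2.28 -0.08  3.34] rot/6deg [ 0.02 -0.04 -0.01] shift_after_rot/25mm [-2.26 -0.07  3.35]
```

Emit:
servo_tool:
  rows: [0,0,0,0,0,0,0,0,0,0,0,0,0,0,0,0,0,0,0,0,0,0,0,0,0,0,0,0,0,0,0,0,0,0,0,0,0,0,0,0,0,0,0,0,0,0,0,0,0,0,0,0,0,0,0,0,0,0,0,0]
  grip: -1
  grip_force: 40

```text
time_s: 14.25
ee_pos: [0.4565, -0.0569, 0.0789]
ee_rot: [0.286, -0.044, 0.957, 0.013]
wrist_force: [-0.9, 0.3, -0.0]
width: 0.0425
gripper_force: 40.1
```

```bash
python3 - <<'E'
from h import *
print(tcp()[2]["gripper_force"]); go(tst(-.03,0,.036),Rt(TY,.58))
c=cal("wrist"); im=robot.read_camera("wrist"); s=robot.read_camera("scene")
o=np.zeros((420,800,3),np.uint8); o[:,:400]=cv2.resize(im[210:420,180:380],(400,420)); o[:400,400:]=cv2.resize(s[180:280,200:300],(400,400),interpolation=3)
cv2.imwrite("pics/i.png",o)
E
```

```text
40.05882847806788
t 14.2 tcp [ 0.4565 -0.0569  0.0789] F [-0.9  0.3 -0. ] w 0.0425
shift_now/25mm [-2.14 -0.02  3.45] rot/6deg [-0.  0. -0.] shift_after_rot/25mm [-2.14 -0.02  3.45]
```

View pics/i.png

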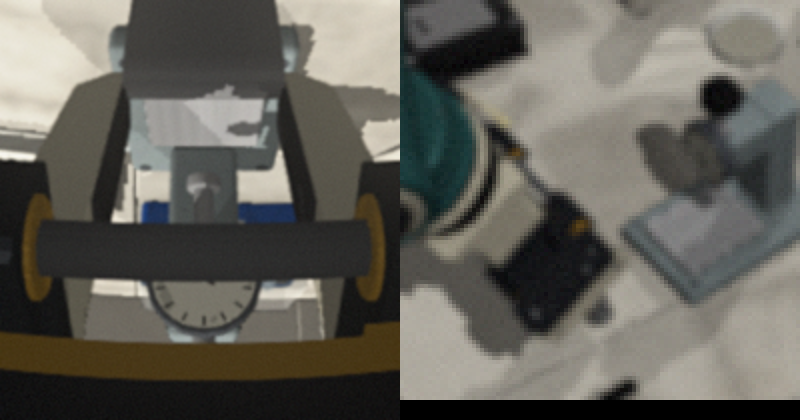

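```bash
python3 - <<'E'
import cv2
from h import *
c=cal("wrist"); im=robot.read_camera("wrist"); cv2.imwrite("pics/j.png",cv2.resize(im[150:300,200:360],(640,600),interpolation=3))
E
```

```text
(no output)
```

View pics/j.png

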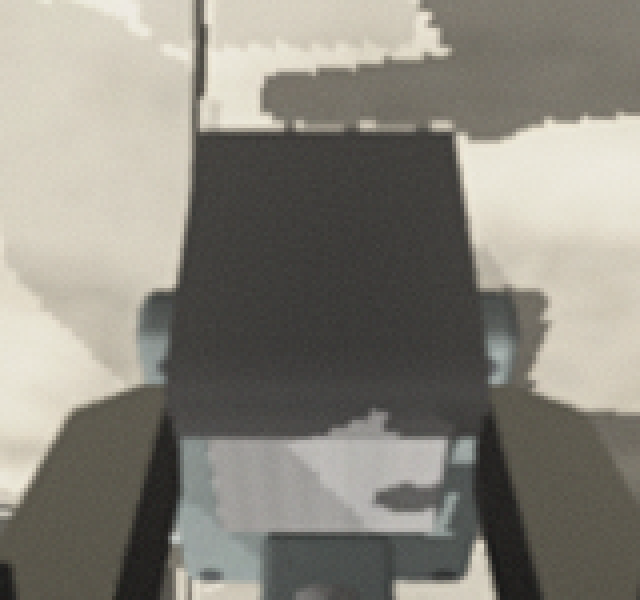

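```bash
python3 - <<'E'
from h import *
p,r,_=tcp(); c=cal("wrist")
for a in np.arange(1.2,2.5,.15):
    bx=r.apply([-np.cos(a),0,np.sin(a)]); bz=r.apply([-np.sin(a),0,-np.cos(a)])
    f=lambda xb,y,zb:p+bx*(xb+.0221)+bz*(zb-.0071)+r.apply([0,y,0])
    q=w2p("wrist",[f(.028,.022,0),f(.028,-.022,0),f(-.028,.022,0),f(-.028,-.022,0),f(-.035,0,.007),f(.035,0,.007)],c)
    print(round(a,2),"far row",q[0,1].round(1),q[5,1].round(1),"w",(q[0,0]-q[1,0]).round(1),"near row",q[2,1].round(1),q[4,1].round(1),"w",(q[2,0]-q[3,0]).round(1))
print(p2w("top",(213,235),.005))
go([.55,.09,.12],Rt(0,.58)); print(np.round(tcp()[2]["joints"],2))
E
```

```text
1.2 far row 245.3 254.2 w 60.7 near row 250.7 264.9 w 79.5
1.35 far row 235.2 242.9 w 61.2 near row 252.6 268.5 w 79.9
1.5 far row 225.3 231.7 w 61.8 near row 254.7 271.9 w 80.3
1.65 far row 215.8 220.8 w 62.8 near row 257.0 275.0 w 80.6
1.8 far row 206.9 210.3 w 64.0 near row 259.4 277.8 w 80.8
1.95 far row 198.7 200.4 w 65.5 near row 261.9 280.2 w 80.9
2.1 far row 191.3 191.1 w 67.3 near row 264.4 282.2 w 80.9
2.25 far row 184.8 182.7 w 69.4 near row 266.9 283.6 w 80.8
2.4 far row 179.6 175.4 w 71.8 near row 269.3 284.6 w 80.6
[[0.50208948 0.14616783 0.005     ]]
t 14.4 tcp [ 0.4565 -0.0569  0.079 ] F [ 0.1 -0.2 -0.5] w 0.0421
shift_now/25mm [-4.47  5.51  0.97] rot/6deg [0.48 0.   0.74] shift_after_rot/25mm [-4.03  5.88  0.68]
[-0.33 -0.74  2.41  0.28  0.95 -2.09]
```

Emit:
servo_tool:
  rows: [-0.4,0,-0.7,0,0,0,-0.5,0,-0.8,0,0,0,-0.5,0,-0.8,0,0,0,-0.5,0.5,-0.3,0,0,0,-0.7,0.8,0.3,0,0,0,-0.7,0.9,0.4,0,0,0,-0.7,0.9,0.4,0,0,0,-0.7,0.9,0.4,0,0,0,-0.7,0.9,0.4,0,0,0,0,0,0,0,0,0]

```text
time_s: 15.4
ee_pos: [0.5491, 0.0771, 0.1673]
ee_rot: [0.285, -0.045, 0.957, 0.014]
wrist_force: [0.1, -0.5, -0.1]
width: 0.0422
gripper_force: 40.1
```

```bash
python3 - <<'E'
from h import *
print(tcp()[2]["gripper_force"],np.round(tcp()[2]["joints"],2)); go([.56,.09,.10],Rt(0,.85))
E
```

```text
40.08740693578147 [ 0.09 -0.51  2.14  0.    0.93 -1.57]
t 15.4 tcp [0.5491 0.0771 0.1673] F [ 0.1 -0.5 -0.1] w 0.0422
shift_now/25mm [1.07 0.47 2.52] rot/6deg [ 0.6  -2.58  0.68] shift_after_rot/25mm [1.74 0.52 2.1 ]
```

Emit:
servo_tool:
  rows: [0,0,0,0.2,-0.86,0.23,0,0,0,0.2,-0.86,0.23,0,0,0,0.2,-0.86,0.23,0.4,0.13,0.5,0,0,0,0.4,0.13,0.5,0,0,0,0.4,0.13,0.5,0,0,0,0.4,0.13,0.5,0,0,0,0,0,0,0,0,0,0,0,0,0,0,0,0,0,0,0,0,0]

```text
time_s: 16.4
ee_pos: [0.5595, 0.0873, 0.1057]
ee_rot: [0.413, 0.002, 0.911, -0.001]
wrist_force: [0.3, -0.7, -0.8]
width: 0.0428
gripper_force: 40.1
```

```bash
python3 - <<'E'
from h import *
print(tcp()[2]["gripper_force"],np.round(tcp()[2]["joints"],2)); go([.56,.09,.07],Rt(0,.85))
im=robot.read_camera("wrist"); s=robot.read_camera("scene")
o=np.zeros((420,800,3),np.uint8); o[:,:400]=cv2.resize(im[150:360,180:380],(400,420)); o[:400,400:]=cv2.resize(s[140:240,180:280],(400,400),interpolation=3)
cv2.imwrite("pics/k.png",o)
E
```

```text
40.09711432387121 [ 0.19 -0.55  2.36 -0.29  0.51 -1.19]
t 16.4 tcp [0.5595 0.0873 0.1057] F [ 0.3 -0.7 -0.8] w 0.0428
shift_now/25mm [1.06 0.11 0.95] rot/6deg [-0.03  0.02 -0.02] shift_after_rot/25mm [1.06 0.11 0.96]
```

View pics/k.png

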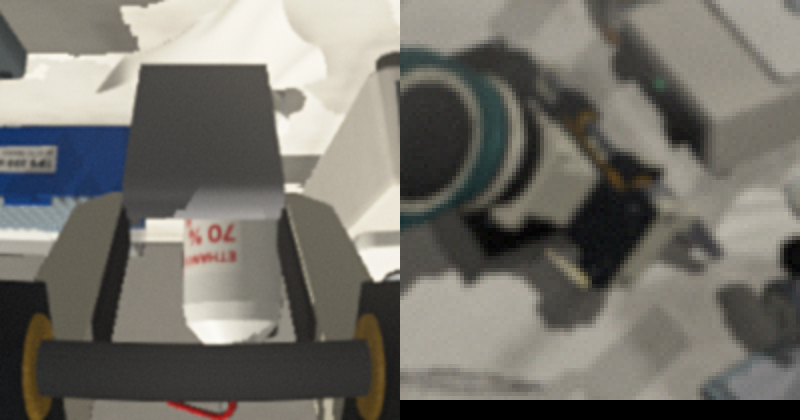

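Emit:
servo_tool:
  rows: [0.36,0,0.32,0,0,0,0.36,0,0.32,0,0,0,0.34,0,0.3,0,0,0,0.07,0,0.06,0,0,0,0.07,0,0.06,0,0,0,0.06,0,0.05,0,0,0,0,0,0,0,0,0,0,0,0,0,0,0,0,0,0,0,0,0,0,0,0,0,0,0]

```text
time_s: 17.5
ee_pos: [0.5595, 0.0876, 0.0629]
ee_rot: [0.413, 0.001, 0.911, -0.001]
wrist_force: [-0.1, -0.2, -0.5]
width: 0.0423
gripper_force: 40.1
```

```bash
python3 - <<'E'
from h import *
print(tcp()[2]["gripper_force"]); go([.56,.09,.06],Rt(0,.85))
E
```

```text
40.09747024392709
t 17.5 tcp [0.5595 0.0876 0.0629] F [-0.1 -0.2 -0.5] w 0.0423
shift_now/25mm [0.07 0.1  0.09] rot/6deg [-0.02  0.01 -0.02] shift_after_rot/25mm [0.07 0.1  0.09]
```

Emit:
servo_tool:
  rows: [0.045,0,0.04,0,0,0,0.045,0,0.04,0,0,0,0.045,0,0.04,0,0,0,0.045,0,0.04,0,0,0,0.03,0,0.03,0,0,0,0,0,0,0,0,0,0,0,0,0,0,0,0,0,0,0,0,0,0,0,0,0,0,0,0,0,0,0,0,0]
  grip_force: 12

```text
time_s: 18.5
ee_pos: [0.5595, 0.0876, 0.0555]
ee_rot: [0.413, 0.001, 0.911, -0.001]
wrist_force: [0.6, -0.3, -0.0]
width: 0.0433
gripper_force: 12.0
```

Emit:
servo_tool:
  rows: [0.045,0,0.04,0,0,0,0.045,0,0.04,0,0,0,0.045,0,0.04,0,0,0,0.03,0,0.03,0,0,0,0,0,0,0,0,0,0,0,0,0,0,0,0,0,0,0,0,0,0,0,0,0,0,0,0,0,0,0,0,0,0,0,0,0,0,0]

```text
time_s: 19.5
ee_pos: [0.5596, 0.0876, 0.05]
ee_rot: [0.413, 0.001, 0.911, -0.001]
wrist_force: [0.5, -1.1, 0.6]
width: 0.0435
gripper_force: 12.0
```

```bash
python3 - <<'E'
from h import *
p,r,_=tcp(); c=cal("wrist"); im=robot.read_camera("wrist"); cv2.imwrite("pics/l_full.png",im)
s=robot.read_camera("scene"); t=robot.read_camera("top")
o=np.zeros((420,800,3),np.uint8); o[:,:400]=cv2.resize(im[150:360,180:380],(400,420)); o[:400,400:]=cv2.resize(s[150:230,220:300],(400,400),interpolation=3)
cv2.imwrite("pics/l.png",o)
go([.56,.09,.06],Rt(0,.85))
for a in np.arange(1.5,2.5,.15):
  for x0 in(.022,.028):
    bx=r.apply([-np.cos(a),0,np.sin(a)]); bz=r.apply([-np.sin(a),0,-np.cos(a)])
    f=lambda xb,y,zb:p+bx*(xb+x0)+bz*(zb-.0071)+r.apply([0,y,0])
    q=w2p("wrist",[f(.028,.022,0),f(.028,-.022,0),f(-.028,.022,0),f(-.028,-.022,0),f(-.035,0,.007),f(.035,0,.007)],c)
    print(round(a,2),x0,"far row",q[0,1].round(1),q[5,1].round(1),"w",(q[0,0]-q[1,0]).round(1),"near row",q[2,1].round(1),q[4,1].round(1),"lowz",(f(.028,0,.007)[2]-.007).round(4))
E
```

```text
t 19.6 tcp [0.5596 0.0876 0.05  ] F [-0.5  0.5 -0.3] w 0.0438
shift_now/25mm [-0.31  0.1  -0.25] rot/6deg [-0.02  0.01 -0.02] shift_after_rot/25mm [-0.31  0.1  -0.25]
1.5 0.022 far row 225.4 231.7 w 61.8 near row 254.7 271.9 lowz 0.0126
1.5 0.028 far row 223.0 229.3 w 60.3 near row 250.8 267.4 lowz 0.009
1.65 0.022 far row 216.0 220.9 w 62.7 near row 257.1 275.1 lowz 0.007
1.65 0.028 far row 212.6 217.5 w 61.3 near row 251.6 269.0 lowz 0.0027
1.8 0.022 far row 207.1 210.4 w 63.9 near row 259.5 277.9 lowz 0.0022
1.8 0.028 far row 202.7 206.2 w 62.5 near row 252.7 270.5 lowz -0.0026
1.95 0.022 far row 198.8 200.5 w 65.4 near row 262.1 280.3 lowz -0.0016
1.95 0.028 far row 193.5 195.3 w 64.1 near row 254.0 271.9 lowz -0.007
2.1 0.022 far row 191.5 191.3 w 67.2 near row 264.6 282.3 lowz -0.0045
2.1 0.028 far row 185.1 185.2 w 65.9 near row 255.5 273.0 lowz -0.0102
2.25 0.022 far row 185.1 183.0 w 69.3 near row 267.1 283.8 lowz -0.0063
2.25 0.028 far row 177.7 175.9 w 68.1 near row 257.1 273.8 lowz -0.0122
2.4 0.022 far row 179.9 175.6 w 71.7 near row 269.4 284.7 lowz -0.007
2.4 0.028 far row 171.5 167.7 w 70.7 near row 258.9 274.4 lowz -0.013
```

View pics/l.png

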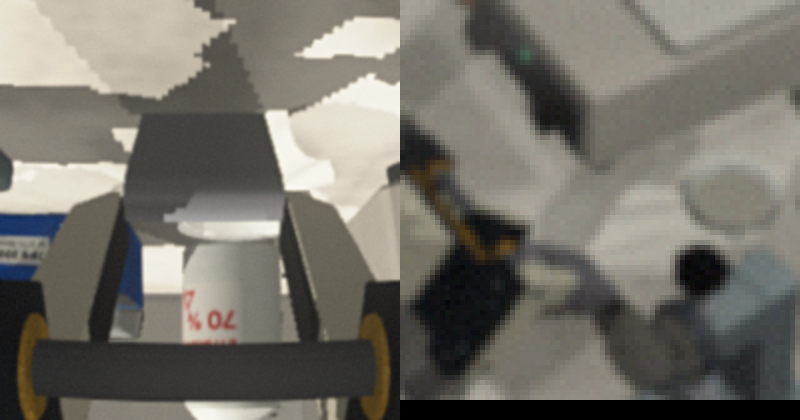

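Emit:
servo_tool:
  rows: [0,0,0,0,0,0,0.23,0,-0.04,0,0,0,0.23,0,-0.015,0,0,0,0.23,0,0.01,0,0,0,0.23,0,0.03,0,0,0,0.22,0,0.05,0,0,0,0.22,0,0.08,0,0,0,0.16,0,0.08,0,0,0,0,0,0,0,0,0,0,0,0,0,0,0]
  grip_force: 8

```text
time_s: 20.65
ee_pos: [0.5383, 0.0877, 0.0181]
ee_rot: [0.412, 0.001, 0.911, -0.001]
wrist_force: [-0.6, 0.1, 0.6]
width: 0.0435
gripper_force: 8.0
```

```bash
python3 - <<'E'
from h import *
im=robot.read_camera("wrist"); cv2.imwrite("pics/m_full.png",im)
go([.53,.09,.014],Rt(0,.85))
for r in robot.regions_of("block_soft","wrist"): print(round(r["conf"],2),r["bbox"],r["pixels"].sum())
E
```

```text
t 20.7 tcp [0.5384 0.0877 0.0183] F [-0.3  0.7  0.3] w 0.0436
shift_now/25mm [ 0.35  0.09 -0.14] rot/6deg [-0.02  0.01 -0.02] shift_after_rot/25mm [ 0.35  0.09 -0.14]
0.67 [242.8, 238.9, 324.7, 274.3] 2703
```

Emit:
servo_tool:
  rows: [0,0,0,0,0,0,0,0,0,0,0,0,0,0,0,0,0,0,0,0,0,0,0,0,0,0,0,0,0,0,0,0,-0.5,0,0,0,0,0,-1,0,0,0,-0.5,0,-1,0,0,0,-0.5,0,-1,0,0,0,0,0,0,0,0,0]
  grip: 0.5

```text
time_s: 21.75
ee_pos: [0.4946, 0.0898, 0.1012]
ee_rot: [0.414, 0.002, 0.91, -0.0]
wrist_force: [0.3, -0.3, -0.0]
width: 0.0695
gripper_force: 0.0
```

```bash
python3 - <<'E'
from h import *
for n in("wrist","scene","top"):
    c=cal(n); im=robot.read_camera(n); cv2.imwrite(f"pics/n_{n}.png",im)
    for t in("block_soft","block_medium"): print(n,t,rect(n,t,.014,c))
go([.5,.09,.1],Rt(0,.58))
E
```

```text
wrist block_soft [(0.97, 0.5483, 0.0878, 45, 79, 89.4), (0.5, 0.5224, 0.304, 151, 255, -3.6)]
wrist block_medium [(0.62, 0.5338, 0.2486, 52, 76, 85.7)]
scene block_soft [(0.59, 0.5628, 0.0828, 58, 73, -90.0)]
scene block_medium [(0.56, 0.5331, 0.2451, 41, 47, -4.8), (0.36, 0.5164, 0.2917, 111, 228, -2.2)]
top block_soft [(0.79, 0.5645, 0.0889, 45, 70, 89.2)]
top block_medium [(0.89, 0.5097, 0.2326, 45, 66, 88.5), (0.32, 0.594, -0.044, 85, 140, -86.0)]
t 22.2 tcp [0.4939 0.0893 0.0955] F [ 0.1 -0.1  0.5] w 0.07
shift_now/25mm [-0.3   0.03  0.07] rot/6deg [-0.04  2.53 -0.02] shift_after_rot/25mm [-0.3   0.03 -0.01]
```

```bash
python3 - <<'E'
from h import *
c=cal("wrist"); im=cv2.imread("pics/n_wrist.png",0)
for x in(.5615,.5645):
  for d in(-.022,.022,0):
    u,v=w2p("wrist",[x+d,.0887,.014],c)[0]; w=im[int(v)-6:int(v)+7,int(u)-6:int(u)+7]; print(x,d,(round(u),round(v)),w.min(),np.median(w))
r=max(robot.regions_of("block_soft","wrist"),key=lambda r:r["conf"]); m=r["pixels"]; print(r["bbox"])
me=cv2.erode(m.astype(np.uint8),np.ones((5,5))); ys,xs=np.nonzero((me>0)&(im<110)); print(len(ys), xs.mean() if len(xs) else 0, ys.mean() if len(ys) else 0, p2w("wrist",(xs.mean(),ys.mean()),.014,c) if len(xs) else 0)
g=[.55,.0887,.07]; go(g,Rt(-.8,.58))
E
```

```text
0.5615 -0.022 (281, 176) 62 165.0
0.5615 0.022 (281, 200) 162 227.0
0.5615 0 (281, 189) 162 166.0
0.5645 -0.022 (281, 178) 146 166.0
0.5645 0.022 (281, 201) 167 231.0
0.5645 0 (281, 191) 162 166.0
[252.2, 149.3, 310.2, 195.0]
273 277.3333333333333 154.3040293040293 [[0.50720645 0.08605876 0.014     ]]
t 22.2 tcp [0.4939 0.0893 0.0957] F [-0.  -0.3 -0.3] w 0.0698
shift_now/25mm [-0.72 -0.01  2.36] rot/6deg [0.05 2.54 0.08] shift_after_rot/25mm [-1.31  0.01  2.09]
```

Emit:
servo_tool:
  rows: [0,0,0,0,0.85,0,0,0,0,0,0.85,0,0,0,0,0,0.84,0,0,0,0,0,0,0,0,0,0,0,0,0,0,0,0,0,0,0,0,0,0,0,0,0,0,0,0,0,0,0,0,0,0,0,0,0,0,0,0,0,0,0]

```text
time_s: 23.25
ee_pos: [0.4939, 0.0894, 0.0966]
ee_rot: [0.287, 0.002, 0.958, -0.001]
wrist_force: [-1.4, -0.1, -0.8]
width: 0.0698
gripper_force: 0.0
```

```bash
python3 - <<'E'
from h import *
c=cal("wrist"); im=robot.read_camera("wrist"); g=cv2.cvtColor(im,6); cv2.imwrite("pics/o.png",im)
u,v=w2p("wrist",[.5405,.0887,.014],c)[0].round().astype(int); sub=g[v-12:v+13,u-12:u+13]; ys,xs=np.nonzero(sub<sub.min()+45)
print(len(xs),xs.ptp() if hasattr(xs,'ptp') else np.ptp(xs),np.ptp(ys),"dimple",p2w("wrist",(u-12+xs.mean(),v-12+ys.mean()),.014,c))
robot.read_camera("top"); print(rect("top","block_soft",.014))
go([.509,.0887,.07],Rt(-.8,.58)); go([.5485,.0887,.010],Rt(-.8,.58))
E
```

```text
31 7 4 dimple [[0.53980489 0.08742391 0.014     ]]
[(0.64, 0.5644, 0.0874, 42, 69, 89.5), (0.56, 0.5933, -0.0434, 86, 142, -85.1)]
t 23.4 tcp [0.494  0.0894 0.0965] F [0.4 0.5 0.3] w 0.0697
shift_now/25mm [ 0.08 -0.02  1.22] rot/6deg [0.04 0.01 0.08] shift_after_rot/25mm [ 0.08 -0.02  1.22]
t 23.4 tcp [0.494  0.0894 0.0965] F [0.4 0.5 0.3] w 0.0697
shift_now/25mm [ 0.08 -0.02  4.09] rot/6deg [0.04 0.01 0.08] shift_after_rot/25mm [0.07 0.   4.09]
```

Emit:
servo_tool:
  rows: [0.04,-0.02,0.7,0,0,0,0.04,-0.03,0.7,0,0,0,0,0,0.7,0,0,0,0,0,0.7,0,0,0,0,0,0.6,0,0,0,0,0,0.4,0,0,0,0,0,0.2,0,0,0,0,0,0.09,0,0,0,0,0,0,0,0,0,0,0,0,0,0,0]

```text
time_s: 24.4
ee_pos: [0.5485, 0.0879, 0.0105]
ee_rot: [0.287, 0.002, 0.958, -0.001]
wrist_force: [0.5, -0.3, 0.1]
width: 0.0697
gripper_force: 0.0
```

Emit:
servo_tool:
  rows: [0,0,0,0,0,0,0,0,0,0,0,0,0,0,0,0,0,0,0,0,0,0,0,0,0,0,0,0,0,0,0,0,0,0,0,0,0,0,0,0,0,0,0,0,0,0,-0.1,0,0,0,-0.3,0,-0.5,0,0,0,-0.5,0,-0.8,0,0,0]
  grip: -1
  grip_force: 35

```text
invalid input at $.rows: expected a multiple of 6 numbers
```

```bash
python3 - <<'E'
from h import *
print(tcp()[2]["gripper_force"],np.round(tcp()[2]["joints"],2))
c=cal("wrist"); im=robot.read_camera("wrist"); g=cv2.cvtColor(im,6); cv2.imwrite("pics/p.png",im)
for r in robot.regions_of("block_soft","wrist"): print(round(r["conf"],2),r["bbox"])
go(tst(-.1,0,.09),Rt(TY,.58))
E
```

```text
0.0 [ 0.16 -0.34  2.29 -0.16  0.62 -1.3 ]
0.64 [238.2, 230.7, 324.1, 299.5]
t 24.5 tcp [0.5485 0.0879 0.0105] F [ 0.3  0.7 -0.7] w 0.0697
shift_now/25mm [ 0.58 -5.74 -4.18] rot/6deg [-0.51  0.02 -0.77] shift_after_rot/25mm [ 1.03 -5.44 -4.48]
```

Row count slip; resend the grasp and lift straight up (−0.548, −0.836).

Emit:
servo_tool:
  rows: [0,0,0,0,0,0,0,0,0,0,0,0,0,0,0,0,0,0,0,0,0,0,0,0,0,0,0,0,0,0,0,0,0,0,0,0,0,0,0,0,0,0,-0.1,0,-0.15,0,0,0,-0.3,0,-0.46,0,0,0,-0.55,0,-0.84,0,0,0]
  grip: -1
  grip_force: 35

```text
time_s: 25.5
ee_pos: [0.5473, 0.0877, 0.0521]
ee_rot: [0.285, 0.002, 0.959, -0.001]
wrist_force: [-0.8, 1.1, -0.2]
width: 0.0435
gripper_force: 35.0
```

```bash
python3 - <<'E'
from h import *
print(tcp()[2]["gripper_force"],np.round(tcp()[2]["joints"],2))
c=cal("wrist"); im=robot.read_camera("wrist"); g=cv2.cvtColor(im,6); cv2.imwrite("pics/p2.png",im)
for r in robot.regions_of("block_soft","wrist"): print(round(r["conf"],2),r["bbox"])
go(tst(-.1,0,.09),Rt(TY,.58))
E
```

```text
34.998589754104614 [ 0.16 -0.4   2.26 -0.14  0.71 -1.32]
0.64 [241.0, 230.7, 327.1, 300.3]
t 25.6 tcp [0.5498 0.0881 0.0571] F [ 0.2 -0.7 -0.8] w 0.0432
shift_now/25mm [ 1.63 -5.75 -2.66] rot/6deg [-0.51  0.05 -0.77] shift_after_rot/25mm [ 2.1  -5.45 -2.95]
```

Emit:
servo_tool:
  rows: [0,0,0,-0.51,0.03,-0.77,0.6,0,-0.6,0,0,0,0.7,-0.3,-0.6,0,0,0,0.6,-0.75,-0.5,0,0,0,0.2,-0.9,-0.5,0,0,0,0,-0.9,-0.4,0,0,0,0,-0.9,-0.3,0,0,0,0,-0.9,-0.05,0,0,0,0,-0.8,0,0,0,0,0,0,0,0,0,0]

```text
time_s: 26.6
ee_pos: [0.477, -0.0575, 0.0861]
ee_rot: [0.284, -0.043, 0.958, 0.013]
wrist_force: [-0.1, -0.4, -1.1]
width: 0.0434
gripper_force: 35.0
```

```bash
python3 - <<'E'
from h import *
print(tcp()[2]["gripper_force"],np.round(tcp()[2]["joints"],2))
for z in(.040,.034): go(tst(-.0225,0,z),Rt(TY,.58))
E
```

```text
34.998069405555725 [-0.31 -0.67  2.37  0.27  0.92 -2.07]
t 26.6 tcp [ 0.477  -0.0575  0.0861] F [-0.1 -0.4 -1.1] w 0.0434
shift_now/25mm [-1.65  0.1   3.27] rot/6deg [-0.02 -0.03 -0.02] shift_after_rot/25mm [-1.64  0.09  3.28]
t 26.6 tcp [ 0.477  -0.0575  0.0861] F [-0.1 -0.4 -1.1] w 0.0434
shift_now/25mm [-1.52  0.1   3.47] rot/6deg [-0.02 -0.03 -0.02] shift_after_rot/25mm [-1.51  0.09  3.48]
```

Emit:
servo_tool:
  rows: [0.34,0.03,0.51,0,0,0,0.34,0.03,0.51,0,0,0,0.34,0.03,0.52,0,0,0,-0.5,0,0.33,0,0,0,-0.6,0,0.39,0,0,0,-0.6,0,0.39,0,0,0,-0.55,0,0.36,0,0,0,-0.4,0,0.26,0,0,0,0,0,0,0,0,0,0,0,0,0,0,0]

```text
time_s: 27.6
ee_pos: [0.5547, -0.0455, 0.0395]
ee_rot: [0.284, -0.045, 0.958, 0.013]
wrist_force: [-0.6, 0.6, -0.7]
width: 0.0434
gripper_force: 35.0
```

```bash
python3 - <<'E'
from h import *
print(tcp()[2]["gripper_force"])
go(tst(-.0225,0,.0325),Rt(TY,.58))
E
```

```text
34.99857187271118
t 27.6 tcp [ 0.5547 -0.0455  0.0395] F [-0.6  0.6 -0.7] w 0.0434
shift_now/25mm [ 0.13 -0.11  0.25] rot/6deg [ 0.   -0.03  0.01] shift_after_rot/25mm [ 0.13 -0.11  0.25]
```

Lower onto the anvil, then release.

Emit:
servo_tool:
  rows: [0.05,-0.05,0.08,0,0,0,0.05,-0.05,0.08,0,0,0,0.02,0,0.05,0,0,0,0.02,0,0.03,0,0,0,0,0,0,0,0,0,0,0,0,0,0,0,0,0,0,0,0,0,0,0,0,0,0,0,0,0,0,0,0,0,0,0,0,0,0,0]

```text
time_s: 28.6
ee_pos: [0.5559, -0.0485, 0.0333]
ee_rot: [0.285, -0.044, 0.958, 0.013]
wrist_force: [0.2, 0.0, -0.2]
width: 0.0432
gripper_force: 35.0
```

Emit:
servo_tool:
  rows: [0,0,0,0,0,0,0,0,0,0,0,0,0,0,0,0,0,0,0,0,0,0,0,0,0,0,0,0,0,0,0,0,-0.3,0,0,0,0,0,-0.6,0,0,0,0,0,-1,0,0,0,0,0,-1,0,0,0,0,0,-1,0,0,0]
  grip: 0.3

```text
time_s: 29.6
ee_pos: [0.502, -0.0534, 0.1161]
ee_rot: [0.285, -0.044, 0.958, 0.013]
wrist_force: [0.6, -0.0, 0.2]
width: 0.0606
gripper_force: 0.0
```

```bash
python3 - <<'E'
from h import *
for n in("wrist","scene","top"):
    c=cal(n); im=robot.read_camera(n); cv2.imwrite(f"pics/q_{n}.png",im)
    print(n,rect(n,"block_soft",.036,c))
print(np.round(tst(-.008,0,.036),4))
go(tst(-.08,0,.20),Rt(TY)); go(tst(0,0,.165),Rt(TY))
s=cv2.imread("pics/q_scene.png");w=cv2.imread("pics/q_wrist.png")
o=np.zeros((420,800,3),np.uint8); o[:,:400]=cv2.resize(w[100:310,180:380],(400,420)); o[:400,400:]=cv2.resize(s[190:270,230:310],(400,400),interpolation=3)
cv2.imwrite("pics/q.png",o)
E
```

```text
wrist [(0.83, 0.5613, -0.0481, 45, 77, -84.1)]
scene [(0.83, 0.5692, -0.0511, 52, 69, -85.8), (0.44, 0.641, 0.0396, 30, 49, -33.3)]
top [(0.76, 0.5552, -0.0487, 36, 43, 5.7)]
[ 0.57   -0.0467  0.036 ]
t 29.9 tcp [ 0.5028 -0.0533  0.1138] F [-0.3  0.2  0.1] w 0.0606
shift_now/25mm [-1.73  0.01 -2.99] rot/6deg [0.   5.51 0.  ] shift_after_rot/25mm [ 0.18  0.01 -3.45]
t 29.9 tcp [ 0.5028 -0.0533  0.1138] F [-0.3  0.2  0.1] w 0.0606
shift_now/25mm [-3.65  0.01 -0.07] rot/6deg [0.   5.51 0.  ] shift_after_rot/25mm [-3.02  0.01 -2.05]
```

Emit:
servo_tool:
  rows: [-0.55,0,-0.83,0,0,0,-0.55,0,-0.83,0,0,0,-0.55,0,-0.83,0,0,0,-0.55,0,-0.83,0,0,0,0,0,0,0,0.92,0,0,0,0,0,0.92,0,0,0,0,0,0.92,0,0,0,0,0,0.92,0,0,0,0,0,0.92,0,0,0,0,0,0.91,0]
  grip: -1

```text
time_s: 30.9
ee_pos: [0.504, -0.0531, 0.2132]
ee_rot: [-0.002, -0.046, 0.999, -0.0]
wrist_force: [-1.0, -0.1, -0.5]
width: 0.001
gripper_force: 0.0
```

```bash
python3 - <<'E'
from h import *
go(tst(0,0,.18),Rt(TY)); print(np.round(tcp()[2]["joints"],2))
c=cal("wrist"); robot.read_camera("wrist"); robot.read_camera("top")
print(rect("wrist","plunger_top",.16,c,conf=.1),rect("top","plunger_top",.16,conf=.1),rect("wrist","block_soft",.036,c))
E
```

```text
t 30.9 tcp [ 0.504  -0.0531  0.2132] F [-1.  -0.1 -0.5] w 0.001
shift_now/25mm [-2.98  0.01  1.31] rot/6deg [-0.   -0.05  0.  ] shift_after_rot/25mm [-2.97  0.01  1.33]
[-0.15 -0.25  1.8  -0.    1.6  -1.82]
[(0.69, 0.4763, 0.1512, 66, 137, -3.6)] [] [(0.77, 0.5541, -0.0492, 44, 44, -84.6)]
```

Emit:
servo_tool:
  rows: [-0.6,0,0,0,0,0,-0.8,0,0,0,0,0,-0.8,0,0,0,0,0,-0.78,0,0.3,0,0,0,0,0,0.7,0,0,0,0,0,0.7,0,0,0,0,0,0.2,0,0,0,0,0,0.1,0,0,0,0,0,0.1,0,0,0,0,0,0,0,0,0]

```text
time_s: 32.15
ee_pos: [0.5777, -0.0465, 0.1624]
ee_rot: [0.001, -0.046, 0.999, -0.0]
wrist_force: [1.0, 0.3, -0.7]
width: 0.0004
gripper_force: 0.0
```

Emit:
servo_tool:
  rows: [0,0,0.1,0,0,0,0,0,0.1,0,0,0,0,0,0.1,0,0,0,0,0,0.1,0,0,0,0,0,0.1,0,0,0,0,0,0.1,0,0,0,0,0,0,0,0,0,0,0,0,0,0,0,0,0,0,0,0,0,0,0,0,0,0,0]

```text
time_s: 33.15
ee_pos: [0.578, -0.0465, 0.1473]
ee_rot: [0.001, -0.046, 0.999, -0.0]
wrist_force: [2.1, -0.3, 6.1]
width: 0.0001
gripper_force: 2.7
```

```bash
python3 - <<'E'
from h import *
go(tst(0,0,.142),Rt(TY))
E
```

```text
t 33.1 tcp [ 0.578  -0.0465  0.1473] F [ 2.1 -0.3  6.1] w 0.0001
shift_now/25mm [-0.    0.02  0.21] rot/6deg [-0.    0.01  0.  ] shift_after_rot/25mm [-0.    0.02  0.21]
```

Emit:
servo_tool:
  rows: [0,0,0.06,0,0,0,0,0,0.06,0,0,0,0,0,0.06,0,0,0,0,0,0.05,0,0,0,0,0,0.03,0,0,0,0,0,0,0,0,0,0,0,0,0,0,0,0,0,0,0,0,0,0,0,0,0,0,0,0,0,0,0,0,0]

```text
time_s: 34.15
ee_pos: [0.5781, -0.0465, 0.1422]
ee_rot: [0.001, -0.046, 0.999, -0.0]
wrist_force: [-3.9, -0.3, 17.1]
width: 0.0002
gripper_force: 8.6
```

Emit:
servo_tool:
  rows: [0,0,0.02,0,0,0,0,0,0,0,0,0,0,0,0,0,0,0,0,0,0,0,0,0,0,0,0,0,0,0,0,0,0,0,0,0,0,0,0,0,0,0,0,0,0,0,0,0,0,0,0,0,0,0,0,0,0,0,0,0]

```text
time_s: 35.15
ee_pos: [0.5782, -0.0465, 0.1421]
ee_rot: [0.001, -0.046, 0.999, -0.0]
wrist_force: [-6.7, 0.5, 20.9]
width: 0.0004
gripper_force: 10.6
```

```bash
python3 - <<'E'
from h import *
c=cal("wrist"); im=robot.read_camera("wrist"); cv2.imwrite("pics/r_w.png",im)
s=robot.read_camera("scene");
o=np.zeros((420,800,3),np.uint8); o[:,:400]=cv2.resize(im[100:310,180:380],(400,420)); o[:400,400:]=cv2.resize(s[190:270,230:310],(400,400),interpolation=3)
cv2.imwrite("pics/r.png",o)
go(tst(-.08,0,.22),Rt(TY))
E
```

```text
t 35.2 tcp [ 0.5782 -0.0465  0.1421] F [-7.   0.5 21.6] w 0.0004
shift_now/25mm [ 3.2   0.02 -3.12] rot/6deg [-0.01  0.02  0.  ] shift_after_rot/25mm [ 3.2   0.02 -3.12]
```

View pics/r.png

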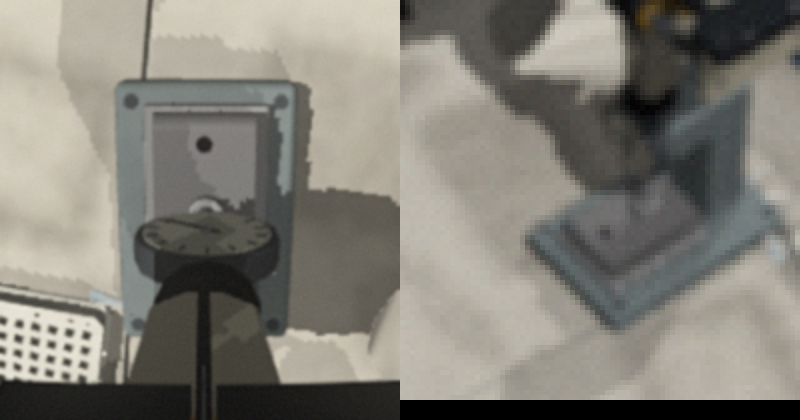

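Emit:
servo_tool:
  rows: [0,0,-0.2,0,0,0,0,0,-0.5,0,0,0,0,0,-0.9,0,0,0,0,0,-0.9,0,0,0,0.6,0,-0.6,0,0,0,0.9,0,0,0,0,0,0.9,0,0,0,0,0,0.8,0,0,0,0,0,0,0,0,0,-0.9,0,0,0,0,0,-0.9,0]

```text
time_s: 36.25
ee_pos: [0.498, -0.0537, 0.2175]
ee_rot: [0.096, -0.046, 0.994, 0.004]
wrist_force: [-0.7, 0.3, 0.5]
width: 0.0004
gripper_force: 0.0
```

Emit:
servo_tool:
  rows: [0,0,0,0,-0.93,0,0,0,0,0,-0.93,0,0,0,0,0,-0.93,0,0,0,0,0,-0.93,0,0,0,0,0,0,0,0,0,0,0,0,0,0,0,0,0,0,0,0,0,0,0,0,0,0,0,0,0,0,0,0,0,0,0,0,0]
  grip: 0.3

```text
time_s: 37.25
ee_pos: [0.4983, -0.0537, 0.2173]
ee_rot: [0.285, -0.045, 0.958, 0.013]
wrist_force: [0.5, -0.1, 0.1]
width: 0.0604
gripper_force: 0.0
```

```bash
python3 - <<'E'
from h import *
go([.5028,-.0533,.1138],Rt(TY,.58)); go([.5559,-.0485,.0333],Rt(TY,.58))
c=cal("wrist"); robot.read_camera("wrist"); print(rect("wrist","block_soft",.036,c))
E
```

```text
t 37.2 tcp [ 0.4983 -0.0537  0.2173] F [ 0.5 -0.1  0.1] w 0.0604
shift_now/25mm [2.11 0.   3.57] rot/6deg [ 0.   -0.02  0.  ] shift_after_rot/25mm [2.12 0.   3.56]
t 37.2 tcp [ 0.4983 -0.0537  0.2173] F [ 0.5 -0.1  0.1] w 0.0604
shift_now/25mm [ 2.08 -0.    7.43] rot/6deg [ 0.   -0.02  0.  ] shift_after_rot/25mm [ 2.1  -0.    7.43]
[(0.85, 0.5642, -0.048, 45, 71, -84.6), (0.42, 0.5031, 0.2227, 44, 66, 86.6)]
```

Emit:
servo_tool:
  rows: [0.53,0,0.89,0,0,0,0.53,0,0.89,0,0,0,0.53,0,0.89,0,0,0,0.51,0,0.89,0,0,0,0,0,0.9,0,0,0,0,0,0.9,0,0,0,0,0,0.9,0,0,0,0,0,0.7,0,0,0,0,0,0.35,0,0,0,0,0,0.1,0,0,0]

```text
time_s: 38.35
ee_pos: [0.5552, -0.0484, 0.0328]
ee_rot: [0.284, -0.044, 0.958, 0.013]
wrist_force: [0.5, 0.2, 0.9]
width: 0.0605
gripper_force: 0.0
```

Emit:
servo_tool:
  rows: [0,0,0,0,0,0,0,0,0,0,0,0,0,0,0,0,0,0,0,0,0,0,0,0,0,0,0,0,0,0,0,0,0,0,0,0,-0.05,0,-0.08,0,0,0,-0.06,0,-0.09,0,0,0,0,0,0,0,0,0,0,0,0,0,0,0]
  grip: -1
  grip_force: 35

```text
time_s: 39.35
ee_pos: [0.5552, -0.0486, 0.0387]
ee_rot: [0.285, -0.044, 0.957, 0.013]
wrist_force: [0.3, 0.5, -0.8]
width: 0.0431
gripper_force: 35.0
```

```bash
python3 - <<'E'
from h import *
go(tst(-.11,0,.06),Rt(TY,.58));print(tcp()[2]["gripper_force"])
robot.read_camera("top");robot.read_camera("scene"); print(rect("top","tray",.014),rect("scene","tray",.014))
E
```

```text
t 39.4 tcp [ 0.5552 -0.0486  0.0387] F [ 0.3  0.5 -0.8] w 0.0431
shift_now/25mm [ 2.45  0.02 -2.62] rot/6deg [-0.   -0.01  0.  ] shift_after_rot/25mm [ 2.44  0.02 -2.62]
34.999587535858154
[(0.63, 0.4859, -0.3015, 116, 225, -13.4), (0.3, 0.6343, -0.4664, 44, 70, -73.6)] [(0.6, 0.4833, -0.3033, 116, 228, -13.6)]
```

Emit:
servo_tool:
  rows: [0.4,0,-0.26,0,0,0,0.75,0,-0.49,0,0,0,0.8,0,-0.52,0,0,0,0.7,0,-0.46,0,0,0,0.1,0,-0.6,0,0,0,-0.4,0,-0.8,0,0,0,-0.5,0,-0.8,0,0,0,0,-0.5,0,0,0,0,0,-0.5,0,0,0,0,0,0,0,0,0,0]

```text
time_s: 40.55
ee_pos: [0.4655, -0.0829, 0.0958]
ee_rot: [0.285, -0.044, 0.957, 0.013]
wrist_force: [1.1, 0.0, 0.1]
width: 0.0426
gripper_force: 35.0
```

```bash
cat >> h.py <<'E'
TR=np.array([.4848,-.302]); TYW=-13.5
def try_(x,y,z):
    r=R.from_euler('z',TYW,degrees=True).apply([x,y,0]); return [TR[0]+r[0],TR[1]+r[1],z]
E
python3 - <<'E'
from h import *
print(tcp()[2]["gripper_force"],np.round(tcp()[2]["joints"],2))
print(np.round(try_(-.0145+.005,-.052,.1),4)); go(try_(-.0095,-.052,.09),Rt(TYW,.58))
E
```

```text
34.99904215335846 [-0.4  -0.69  2.36  0.31  0.97 -2.17]
[ 0.4634 -0.3503  0.1   ]
t 40.5 tcp [ 0.4655 -0.0829  0.0958] F [1.1 0.  0.1] w 0.0426
shift_now/25mm [  1.01 -10.64  -0.38] rot/6deg [ 1.71 -0.01  2.61] shift_after_rot/25mm [ -1.89 -10.42   1.52]
```

Emit:
servo_tool:
  rows: [0,0,0,0.57,0,0.87,0,0,0,0.57,0,0.87,0,0,0,0.57,0,0.87,-0.17,-0.6,0,0,0,0,-0.17,-0.95,0,0,0,0,-0.17,-0.95,0,0,0,0,-0.17,-0.95,0,0,0,0,-0.17,-0.95,0,0,0,0,-0.17,-0.95,0,0,0,0,-0.17,-0.95,0,0,0,0]

```text
time_s: 41.55
ee_pos: [0.453, -0.2416, 0.112]
ee_rot: [0.283, 0.112, 0.952, -0.034]
wrist_force: [-0.4, 0.2, 0.1]
width: 0.0425
gripper_force: 35.0
```

Emit:
servo_tool:
  rows: [-0.17,-0.95,0,0,0,0,-0.17,-0.95,0,0,0,0,-0.17,-0.95,0.3,0,0,0,-0.17,-0.95,0.4,0,0,0,0,-0.3,0.5,0,0,0,0,0,0,0,0,0,0,0,0,0,0,0,0,0,0,0,0,0,0,0,0,0,0,0,0,0,0,0,0,0]

```text
time_s: 42.55
ee_pos: [0.4593, -0.3475, 0.097]
ee_rot: [0.284, 0.112, 0.952, -0.034]
wrist_force: [0.1, 0.5, -0.5]
width: 0.0426
gripper_force: 35.0
```

```bash
python3 - <<'E'
from h import *
print(tcp()[2]["gripper_force"],np.round(tcp()[2]["joints"],2))
robot.read_camera("scene"); print(rect("scene","tray",.014)); robot.read_camera("top"); print(rect("top","tray",.014))
for z in (.05,.015): go(try_(-.0095,-.052,z),Rt(TYW,.58))
E
```

```text
34.999340772628784 [-0.86 -0.35  2.15  0.42  0.9  -2.39]
[(0.62, 0.4673, -0.3763, 78, 115, 76.0)]
[(0.64, 0.4942, -0.2695, 114, 155, -13.8)]
t 42.8 tcp [ 0.4592 -0.3477  0.0965] F [-0.7  0.1 -2. ] w 0.0423
shift_now/25mm [ 0.86 -0.06  1.66] rot/6deg [ 0.   -0.01  0.02] shift_after_rot/25mm [ 0.86 -0.06  1.66]
t 42.8 tcp [ 0.4592 -0.3477  0.0965] F [-0.7  0.1 -2. ] w 0.0423
shift_now/25mm [ 1.63 -0.06  2.83] rot/6deg [ 0.   -0.01  0.02] shift_after_rot/25mm [ 1.63 -0.06  2.83]
```

Emit:
servo_tool:
  rows: [0.4,-0.03,0.7,0,0,0,0.4,-0.03,0.7,0,0,0,0.4,0,0.7,0,0,0,0.3,0,0.5,0,0,0,0.1,0,0.16,0,0,0,0.04,0,0.06,0,0,0,0.02,0,0.04,0,0,0,0,0,0,0,0,0,0,0,0,0,0,0,0,0,0,0,0,0]

```text
time_s: 43.75
ee_pos: [0.4636, -0.3509, 0.015]
ee_rot: [0.284, 0.112, 0.952, -0.034]
wrist_force: [0.1, 0.2, 6.8]
width: 0.0427
gripper_force: 35.0
```

Emit:
servo_tool:
  rows: [0,0,0,0,0,0,0,0,0,0,0,0,0,0,0,0,0,0,0,0,0,0,0,0,0,0,0,0,0,0,-0.1,0,-0.3,0,0,0,-0.3,0,-0.8,0,0,0,-0.3,0,-1,0,0,0,-0.3,0,-1,0,0,0,-0.3,0,-1,0,0,0]
  grip: 0.3

```text
time_s: 44.75
ee_pos: [0.4345, -0.3433, 0.1189]
ee_rot: [0.283, 0.112, 0.952, -0.034]
wrist_force: [0.2, -0.2, 0.3]
width: 0.0604
gripper_force: 0.0
```

```bash
python3 - <<'E'
from h import *
for n in("top","wrist"):
    c=cal(n); cv2.imwrite(f"pics/s_{n}.png",robot.read_camera(n)); print(n,rect(n,"block_soft",.017,c),rect(n,"tray",.014,c))
print(np.round(try_(.005,-.052,.017),4)); go([.40,-.15,.2],Rt(TYW))
E
```

```text
top [(0.58, 0.4817, -0.3531, 46, 68, 77.1)] [(0.85, 0.4861, -0.3035, 116, 226, -13.6)]
wrist [(0.77, 0.47, -0.3527, 45, 73, 77.4)] [(0.6, 0.4794, -0.3013, 122, 223, -13.7)]
[ 0.4775 -0.3537  0.017 ]
t 45.0 tcp [ 0.4348 -0.3433  0.1166] F [ 0.3 -0.4 -1.1] w 0.0603
shift_now/25mm [ 0.81  7.2  -4.52] rot/6deg [0.   5.52 0.01] shift_after_rot/25mm [ 3.16  7.19 -3.34]
```

```bash
python3 - <<'E'
from h import *
go([.532,.2275,.2],Rt(-3.8))
E
```

```text
t 45.0 tcp [ 0.4348 -0.3433  0.1166] F [ 0.3 -0.4 -1.1] w 0.0603
shift_now/25mm [-0.55 23.11 -3.63] rot/6deg [-0.46  5.51 -1.56] shift_after_rot/25mm [-2.36 23.04 -3.34]
```

Emit:
servo_tool:
  rows: [-0.55,0,-0.83,0,0,0,-0.55,0,-0.83,0,0,0,-0.55,0,-0.83,0,0,0,-0.55,0.4,-0.83,0,0,0,0,0,0,0,0.92,0,0,0,0,0,0.92,0,0,0,0,0,0.92,0,0,0,0,0,0.92,0,0,0,0,0,0.92,0,0,0,0,0,0.92,0]
  grip: -1

```text
time_s: 46.05
ee_pos: [0.4381, -0.3337, 0.216]
ee_rot: [-0.002, 0.117, 0.993, 0.0]
wrist_force: [-0.5, 0.4, 0.7]
width: 0.0005
gripper_force: 0.0
```

```bash
python3 - <<'E'
from h import *
go([.532,.2275,.2],Rt(-3.8))
E
```

```text
t 46.0 tcp [ 0.4381 -0.3337  0.216 ] F [-0.5  0.4  0.7] w 0.0005
shift_now/25mm [ 1.55 22.71  0.64] rot/6deg [ 0.   -0.04 -1.6 ] shift_after_rot/25mm [-2.26 22.65  0.64]
```

Emit:
servo_tool:
  rows: [0,0,0,0,0,-0.8,0,0,0,0,0,-0.8,-0.1,0.8,0,0,0,0,-0.1,1,0,0,0,0,-0.1,1,0,0,0,0,-0.1,1,0,0,0,0,-0.1,1,0,0,0,0,-0.1,1,0,0,0,0,-0.1,1,0,0,0,0,-0.1,1,0,0,0,0]

```text
time_s: 47.05
ee_pos: [0.4709, -0.1395, 0.2156]
ee_rot: [-0.001, 0.033, 0.999, -0.0]
wrist_force: [0.1, -0.1, -0.8]
width: 0.0006
gripper_force: 0.0
```

Emit:
servo_tool:
  rows: [-0.1,1,0,0,0,0,-0.1,1,0,0,0,0,-0.1,1,0,0,0,0,-0.1,1,0,0,0,0,-0.1,1,0,0,0,0,-0.1,1,0,0,0,0,-0.1,1,0,0,0,0,-0.1,1,0,0,0,0,-0.1,1,0,0,0,0,-0.1,1,0,0,0,0]

```text
time_s: 48.05
ee_pos: [0.5124, 0.1083, 0.2153]
ee_rot: [-0.001, 0.033, 0.999, -0.001]
wrist_force: [0.1, 0.7, 0.6]
width: 0.0004
gripper_force: 0.0
```

Emit:
servo_tool:
  rows: [-0.1,1,0.3,0,0,0,-0.1,1,0.6,0,0,0,-0.1,1,0.6,0,0,0,-0.1,0.9,0.6,0,0,0,-0.05,0.7,0.6,0,0,0,0,0.2,0.5,0,0,0,0,0,0,0,0,0,0,0,0,0,0,0,0,0,0,0,0,0,0,0,0,0,0,0]

```text
time_s: 49.05
ee_pos: [0.5321, 0.2255, 0.1375]
ee_rot: [0.001, 0.034, 0.999, -0.0]
wrist_force: [-0.5, -0.3, -0.4]
width: 0.0007
gripper_force: 0.0
```

```bash
python3 - <<'E'
from h import *
c=cal("wrist"); robot.read_camera("wrist"); print(rect("wrist","block_medium",.032,c),rect("wrist","case",.032,c))
go([.532,.2275,.05],Rt(-3.8))
E
```

```text
[(0.67, 0.5111, 0.2882, 105, 194, -3.8), (0.59, 0.5069, 0.2288, 46, 68, 86.2)] [(0.55, 0.5106, 0.2881, 103, 194, -4.0)]
t 49.2 tcp [0.5319 0.2257 0.137 ] F [-0.  -1.1  0.2] w 0.0004
shift_now/25mm [0.01 0.07 3.48] rot/6deg [-0.    0.01 -0.01] shift_after_rot/25mm [0.   0.07 3.48]
```

Emit:
servo_tool:
  rows: [0,0.07,0.5,0,0,0,0,0,0.7,0,0,0,0,0,0.8,0,0,0,0,0,0.8,0,0,0,0,0,0.6,0,0,0,0,0,0.3,0,0,0,0,0,0.2,0,0,0,0,0,0.1,0,0,0,0,0,0.08,0,0,0,0,0,0,0,0,0]

```text
time_s: 50.2
ee_pos: [0.5321, 0.2277, 0.0348]
ee_rot: [0.001, 0.033, 0.999, -0.0]
wrist_force: [0.7, -0.1, 0.6]
width: 0.0001
gripper_force: 0.0
```

Emit:
servo_tool:
  rows: [-0.01,0,0.08,0,0,0,-0.01,0,0.08,0,0,0,-0.01,0,0.08,0,0,0,-0.01,0,0.08,0,0,0,-0.01,0,0.06,0,0,0,0,0,0.06,0,0,0,0,0,0.03,0,0,0,0,0,0,0,0,0,0,0,0,0,0,0,0,0,0,0,0,0]

```text
time_s: 51.2
ee_pos: [0.535, 0.228, 0.0251]
ee_rot: [0.003, 0.033, 0.999, 0.0]
wrist_force: [3.0, -1.4, 17.2]
width: 0.0005
gripper_force: 8.0
```

Emit:
servo_tool:
  rows: [0,0,-0.1,0,0,0,0,0,-0.3,0,0,0,0,0,-0.8,0,0,0,0,0,-1,0,0,0,0,0,-1,0,0,0,0,0,0,0,0,0,0,0,0,0,0,0,0,0,0,0,0,0,0,0,0,0,0,0,0,0,0,0,0,0]

```text
time_s: 52.2
ee_pos: [0.5328, 0.2276, 0.102]
ee_rot: [-0.0, 0.033, 0.999, -0.001]
wrist_force: [1.0, -0.3, -0.2]
width: 0.0004
gripper_force: 0.0
```

```bash
python3 - <<'E'
from h import *
c=cal("wrist"); im=robot.read_camera("wrist"); g=cv2.cvtColor(im,6); cv2.imwrite("pics/t.png",im)
print(rect("wrist","block_medium",.032,c))
for r in robot.regions_of("block_medium","wrist"):
  if r["conf"]>.4:
    m=cv2.erode(cv2.morphologyEx(r["pixels"].astype(np.uint8),cv2.MORPH_CLOSE,np.ones((9,9))),np.ones((3,3))); print(r["bbox"])
    n,l,st,ce=cv2.connectedComponentsWithStats(((m>0)&(g<100)).astype(np.uint8))
    for i in range(1,n):
        if st[i,4]>15: print(st[i],ce[i].round(1),p2w("wrist",ce[i],.0434,c).round(4),p2w("wrist",ce[i],.032,c).round(4))
go([.493,.2305,.0365],Rt(-3.8))
E
```

```text
[(0.67, 0.5121, 0.2282, 46, 55, 86.4)]
[248.6, 158.4, 313.6, 226.0]
[255 159  19   2  29] [264.6 159.4] [[0.4834 0.2186 0.0434]] [[0.4852 0.2179 0.032 ]]
[275 160  35   1  35] [292. 160.] [[0.4851 0.2376 0.0434]] [[0.487  0.2378 0.032 ]]
[269 177   9   8  58] [273.  180.4] [[0.4988 0.2234 0.0434]] [[0.5013 0.2229 0.032 ]]
[285 177   9   8  57] [289.  180.4] [[0.4995 0.2347 0.0434]] [[0.5022 0.2347 0.032 ]]
[306 188   5   8  24] [308.  191.1] [[0.5081 0.2477 0.0434]] [[0.5112 0.2484 0.032 ]]
[254 206  12  22 126] [258.4 219.1] [[0.527  0.2106 0.0434]] [[0.531  0.2095 0.032 ]]
t 52.4 tcp [0.533  0.2276 0.1024] F [-0.3 -0.1  0.4] w 0.0006
shift_now/25mm [1.61 0.01 2.64] rot/6deg [-0.01  0.   -0.  ] shift_after_rot/25mm [1.61 0.01 2.64]
```

Emit:
servo_tool:
  rows: [0.6,0.03,0,0,0,0,0.6,0.03,0,0,0,0,0.4,0,0,0,0,0,0,0,0.5,0,0,0,0,0,0.6,0,0,0,0,0,0.6,0,0,0,0,0,0.5,0,0,0,0,0,0.3,0,0,0,0,0,0.15,0,0,0,0,0,0,0,0,0]
  grip: 0.4

```text
time_s: 53.35
ee_pos: [0.4933, 0.2317, 0.036]
ee_rot: [0.0, 0.033, 0.999, -0.001]
wrist_force: [-0.1, -1.4, 0.1]
width: 0.0646
gripper_force: 0.0
```

```bash
python3 - <<'E'
from h import *
go([.493,.229,.0355],Rt(-3.8))
E
```

```text
t 53.4 tcp [0.4933 0.2317 0.036 ] F [-0.1 -1.4  0.1] w 0.0646
shift_now/25mm [ 0.01 -0.11  0.02] rot/6deg [-0.01  0.   -0.  ] shift_after_rot/25mm [ 0.01 -0.11  0.02]
```

Emit:
servo_tool:
  rows: [0,-0.08,0,0,0,0,0,0,0,0,0,0,0,0,0,0,0,0,0,0,0,0,0,0,0,0,0,0,0,0,0,0,0,0,0,0,0,0,0,0,0,0,0,0,0,0,0,0,0,0,0,0,0,0,0,0,0,0,0,0]
  grip: -1
  grip_force: 45

```text
time_s: 54.35
ee_pos: [0.4933, 0.2298, 0.0367]
ee_rot: [0.0, 0.033, 0.999, -0.0]
wrist_force: [-1.0, -0.5, 4.0]
width: 0.043
gripper_force: 45.0
```

Emit:
servo_tool:
  rows: [0,0,-0.1,0,0,0,0,0,-0.2,0,0,0,0,0,-0.4,0,0,0,0,0,-0.6,0,0,0,0,0,-0.8,0,0,0,0,0,-0.8,0,0,0,0,0,-0.8,0,0,0,0,0,-0.8,0,0,0,0,0,-0.5,0,0,0,0,0,0,0,0,0]

```text
time_s: 55.35
ee_pos: [0.4938, 0.2302, 0.164]
ee_rot: [0.002, 0.033, 0.999, 0.0]
wrist_force: [0.5, -0.0, 0.1]
width: 0.0432
gripper_force: 45.0
```

```bash
python3 - <<'E'
from h import *
print(tcp()[2]["gripper_force"]); go([.47,-.055,.16],Rt(TY))
c=cal("wrist"); im=robot.read_camera("wrist"); g=cv2.cvtColor(im,6); cv2.imwrite("pics/u.png",im)
for r in robot.regions_of("block_medium","wrist"): print(round(r["conf"],2),r["bbox"])
sub=g[255:290,260:305]; n,l,st,ce=cv2.connectedComponentsWithStats((sub<45).astype(np.uint8))
print([(st[i,4],(ce[i]+[260,255]).round(1)) for i in range(1,n) if 15<st[i,4]<200])
E
```

```text
44.999700030020904
t 55.4 tcp [0.4938 0.2302 0.164 ] F [ 0.5 -0.   0.1] w 0.0432
shift_now/25mm [  0.19 -11.44   0.15] rot/6deg [ 0.    0.04 -1.52] shift_after_rot/25mm [  2.   -11.27   0.16]
0.74 [238.2, 152.9, 437.2, 257.1]
0.73 [239.9, 244.1, 322.4, 311.6]
[(np.int32(53), array([271.4, 273.4])), (np.int32(57), array([291.4, 273.5]))]
```

Emit:
servo_tool:
  rows: [0,0,0,0,0,-0.76,0,0,0,0,0,-0.76,0.4,-0.5,0,0,0,0,0.4,-0.9,0,0,0,0,0.4,-0.9,0,0,0,0,0.4,-0.9,0,0,0,0,0.4,-0.9,0,0,0,0,0.2,-0.9,0,0,0,0,0,-0.9,0,0,0,0,0,-0.9,0,0,0,0]

```text
time_s: 56.45
ee_pos: [0.4536, 0.0546, 0.1605]
ee_rot: [-0.0, -0.046, 0.999, -0.0]
wrist_force: [0.7, -0.2, -0.3]
width: 0.0437
gripper_force: 45.0
```

Emit:
servo_tool:
  rows: [0,-0.9,0,0,0,0,0,-0.9,0,0,0,0,0,-0.9,0,0,0,0,0,-0.9,0,0,0,0,0,-0.8,0,0,0,0,0,0,0,0,0,0,0,0,0,0,-0.8,0,0,0,0,0,-0.8,0,0,0,0,0,-0.8,0,0,0,0,0,-0.8,0]

```text
time_s: 57.45
ee_pos: [0.4641, -0.0533, 0.161]
ee_rot: [0.168, -0.046, 0.985, 0.008]
wrist_force: [-0.5, -1.1, -1.0]
width: 0.043
gripper_force: 45.0
```

Emit:
servo_tool:
  rows: [0,0,0,0,-0.8,0,0,0,0,0,-0.8,0,0,0,0,0,-0.74,0,0,0,0,0,0,0,0,0,0,0,0,0,0,0,0,0,0,0,0,0,0,0,0,0,0,0,0,0,0,0,0,0,0,0,0,0,0,0,0,0,0,0]

```text
time_s: 58.45
ee_pos: [0.4643, -0.054, 0.1616]
ee_rot: [0.286, -0.045, 0.957, 0.013]
wrist_force: [0.2, -0.3, -0.6]
width: 0.0433
gripper_force: 45.0
```

```bash
python3 - <<'E'
from h import *
print(tcp()[2]["gripper_force"],np.round(tcp()[2]["joints"],2))
c=cal("wrist"); im=robot.read_camera("wrist"); g=cv2.cvtColor(im,6); cv2.imwrite("pics/v.png",im)
for r in robot.regions_of("block_medium","wrist"): print(round(r["conf"],2),r["bbox"])
sub=g[255:290,260:305]; n,l,st,ce=cv2.connectedComponentsWithStats((sub<50).astype(np.uint8))
print([(st[i,4],(ce[i]+[260,255]).round(1)) for i in range(1,n) if 15<st[i,4]<200])
go(tst(-.115,0,.035),Rt(TY,.58)); go(tst(-.030,0,.035),Rt(TY,.58))
E
```

```text
44.999697794846725 [-0.31 -0.76  2.29  0.25  1.08 -2.03]
0.69 [237.5, 244.9, 321.7, 310.9]
[(np.int32(37), array([271.4, 273.5])), (np.int32(35), array([291.4, 273.5]))]
t 58.5 tcp [ 0.4643 -0.054   0.1617] F [0.1 0.5 0. ] w 0.0432
shift_now/25mm [ 2.81 -0.1   4.21] rot/6deg [-0.01  0.01  0.  ] shift_after_rot/25mm [ 2.81 -0.1   4.22]
t 58.5 tcp [ 0.4643 -0.054   0.1617] F [0.1 0.5 0. ] w 0.0432
shift_now/25mm [-0.03 -0.1   6.08] rot/6deg [-0.01  0.01  0.  ] shift_after_rot/25mm [-0.03 -0.1   6.08]
```

Emit:
servo_tool:
  rows: [0.25,-0.02,0.85,0,0,0,0.25,-0.02,0.85,0,0,0,0.25,-0.02,0.85,0,0,0,0.25,-0.02,0.85,0,0,0,0.25,-0.02,0.85,0,0,0,0.22,0,0.84,0,0,0,0,0,0,0,0,0,0,0,0,0,0,0,0,0,0,0,0,0,0,0,0,0,0,0]

```text
time_s: 59.55
ee_pos: [0.5038, -0.0532, 0.0366]
ee_rot: [0.287, -0.044, 0.957, 0.012]
wrist_force: [0.1, 0.2, -0.1]
width: 0.043
gripper_force: 45.0
```

```bash
python3 - <<'E'
from h import *
print(tcp()[2]["gripper_force"],np.round(tcp()[2]["joints"],2))
go(tst(-.030,-.001,.035),Rt(TY,.58))
E
```

```text
45.00001254316885 [-0.27 -0.53  2.37  0.29  0.77 -2.09]
t 59.5 tcp [ 0.5038 -0.0532  0.0366] F [ 0.1  0.2 -0.1] w 0.043
shift_now/25mm [-1.45 -0.03  1.03] rot/6deg [-0.01  0.02  0.01] shift_after_rot/25mm [-1.46 -0.03  1.03]
```

Emit:
servo_tool:
  rows: [-0.36,-0.01,0.25,0,0,0,-0.45,-0.01,0.31,0,0,0,-0.4,0,0.28,0,0,0,-0.24,0,0.18,0,0,0,0.04,0,0.06,0,0,0,0.04,0,0.06,0,0,0,0.04,0,0.06,0,0,0,0.02,0,0.03,0,0,0,0,0,0,0,0,0,0,0,0,0,0,0]

```text
time_s: 60.55
ee_pos: [0.5488, -0.0498, 0.0301]
ee_rot: [0.288, -0.044, 0.956, 0.012]
wrist_force: [-3.2, 1.2, 16.0]
width: 0.0428
gripper_force: 45.0
```

```bash
python3 - <<'E'
from h import *
print(tcp()[2]["gripper_force"])
go(tst(-.030,-.001,.028),Rt(TY,.58))
E
```

```text
45.004922880325466
t 60.5 tcp [ 0.5488 -0.0498  0.0301] F [-3.2  1.2 16. ] w 0.0428
shift_now/25mm [0.07 0.   0.06] rot/6deg [-0.02  0.05  0.01] shift_after_rot/25mm [0.07 0.   0.06]
```

Emit:
servo_tool:
  rows: [-0.02,0,-0.03,0,0,0,0,0,0,0,0,0,0,0,0,0,0,0,0,0,0,0,0,0,0,0,0,0,0,0,0,0,0,0,0,0,0,0,0,0,0,0,0,0,0,0,0,0,0,0,0,0,0,0,0,0,0,0,0,0]
  grip: 0.3

```text
time_s: 61.55
ee_pos: [0.5475, -0.0494, 0.0283]
ee_rot: [0.286, -0.044, 0.957, 0.013]
wrist_force: [0.4, 0.0, -0.0]
width: 0.0605
gripper_force: 0.0
```

Emit:
servo_tool:
  rows: [0,0,-0.3,0,0,0,0,0,-0.7,0,0,0,0,0,-1,0,0,0,0,0,-1,0,0,0,0,0,-1,0,0,0,-0.5,0,-0.85,0,0,0,-0.55,0,-0.83,0,0,0,-0.55,0,-0.83,0,0,0,-0.55,0,-0.83,0,0,0,0,0,0,0,0,0]

```text
time_s: 62.55
ee_pos: [0.4925, -0.0547, 0.2157]
ee_rot: [0.288, -0.045, 0.956, 0.012]
wrist_force: [-0.2, -0.6, -0.2]
width: 0.0609
gripper_force: 0.0
```

Emit:
servo_tool:
  rows: [0,0,0,0,0.92,0,0,0,0,0,0.92,0,0,0,0,0,0.92,0,0,0,0,0,0.92,0,0,0,0,0,0.92,0,0,0,0,0,0.94,0,0,0,0,0,0,0,0,0,0,0,0,0,0,0,0,0,0,0,0,0,0,0,0,0]
  grip: -1

```text
time_s: 63.55
ee_pos: [0.4915, -0.0545, 0.2115]
ee_rot: [0.001, -0.046, 0.999, -0.001]
wrist_force: [-0.3, -0.9, 0.4]
width: 0.0005
gripper_force: 0.0
```

```bash
python3 - <<'E'
from h import *
for n in("wrist","scene","top"):
    c=cal(n); im=robot.read_camera(n); cv2.imwrite(f"pics/x_{n}.png",im)
    print(n,rect(n,"block_medium",.036,c),rect(n,"block_soft",.017,c),rect(n,"tray",.014,c))
print(np.round(tst(-.008,-.001,.036),4)); go(tst(0,0,.17),Rt(TY))
E
```

```text
wrist [(0.96, 0.5502, -0.0501, 28, 44, 5.4), (0.72, 0.3901, -0.1279, 12, 129, -86.4)] [] [(0.74, 0.4769, -0.3382, 115, 229, -13.9)]
scene [(0.87, 0.5739, -0.0497, 52, 69, -84.6)] [(0.82, 0.4726, -0.3917, 48, 69, 75.1), (0.73, 0.5141, 0.288, 114, 227, -4.2)] [(0.75, 0.4783, -0.3405, 116, 227, -14.2), (0.41, 0.3882, -0.1376, 18, 139, -86.9)]
top [] [(0.64, 0.4751, -0.3875, 47, 70, 76.9)] [(0.58, 0.5155, 0.2874, 108, 209, -4.6), (0.56, 0.4792, -0.3384, 116, 227, -13.8)]
[ 0.5701 -0.0477  0.036 ]
t 64.2 tcp [ 0.492  -0.0544  0.2112] F [-0.1 -0.  -0.2] w 0.0006
shift_now/25mm [-3.45  0.02  1.65] rot/6deg [-0.01  0.01  0.  ] shift_after_rot/25mm [-3.45  0.02  1.65]
```

Emit:
servo_tool:
  rows: [-0.6,0,0,0,0,0,-0.9,0,0,0,0,0,-0.9,0,0,0,0,0,-0.75,0,0.1,0,0,0,-0.3,0,0.4,0,0,0,0,0,0.7,0,0,0,0,0,0.5,0,0,0,0,0,0.2,0,0,0,0,0,0.1,0,0,0,0,0,0,0,0,0]

```text
time_s: 65.15
ee_pos: [0.5777, -0.0465, 0.1614]
ee_rot: [0.0, -0.046, 0.999, -0.0]
wrist_force: [0.5, -0.5, 0.2]
width: 0.0007
gripper_force: 0.0
```

Emit:
servo_tool:
  rows: [0,0,0.1,0,0,0,0,0,0.1,0,0,0,0,0,0.1,0,0,0,0,0,0.1,0,0,0,0,0,0.1,0,0,0,0,0,0.08,0,0,0,0,0,0.06,0,0,0,0,0,0.06,0,0,0,0,0,0.06,0,0,0,0,0,0,0,0,0]

```text
time_s: 66.15
ee_pos: [0.5781, -0.0466, 0.1427]
ee_rot: [0.001, -0.046, 0.999, -0.001]
wrist_force: [-1.9, -0.3, 9.4]
width: 0.0005
gripper_force: 4.7
```

Emit:
servo_tool:
  rows: [0,0,0.04,0,0,0,0,0,0.03,0,0,0,0,0,0,0,0,0,0,0,0,0,0,0,0,0,0,0,0,0,0,0,0,0,0,0,0,0,0,0,0,0,0,0,0,0,0,0,0,0,0,0,0,0,0,0,0,0,0,0]

```text
time_s: 67.15
ee_pos: [0.5782, -0.0466, 0.1422]
ee_rot: [0.001, -0.046, 0.999, -0.001]
wrist_force: [-7.0, 0.6, 18.8]
width: 0.0003
gripper_force: 9.0
```

Emit:
servo_tool:
  rows: [0,0,0.01,0,0,0,0,0,0,0,0,0,0,0,0,0,0,0,0,0,0,0,0,0,0,0,0,0,0,0,0,0,0,0,0,0,0,0,0,0,0,0,0,0,0,0,0,0,0,0,0,0,0,0,0,0,0,0,0,0]

```text
time_s: 68.15
ee_pos: [0.5782, -0.0466, 0.1421]
ee_rot: [0.001, -0.046, 0.999, -0.001]
wrist_force: [-7.6, -0.3, 19.9]
width: -0.0002
gripper_force: 10.0
```

```bash
python3 - <<'E'
from h import *
c=cal("wrist"); im=robot.read_camera("wrist"); g=cv2.cvtColor(im,6); cv2.imwrite("pics/y.png",im)
print(rect("wrist","block_medium",.036,c))
sub=g[155:200,255:305]; n,l,st,ce=cv2.connectedComponentsWithStats((sub<70).astype(np.uint8))
for i in range(1,n):
    if 15<st[i,4]<200: print(st[i,4],(ce[i]+[255,155]).round(1),p2w("wrist",ce[i]+[255,155],.036,c).round(4))
print(np.round(tst(-.03,0,.036),4)); go(tst(0,0,.142),Rt(TY))
E
```

```text
[(0.85, 0.5596, -0.049, 40, 44, 5.4)]
45 [274.1 177.4] [[ 0.5537 -0.0557  0.036 ]]
45 [287.6 177.3] [[ 0.5525 -0.0442  0.036 ]]
[ 0.5481 -0.0488  0.036 ]
t 68.2 tcp [ 0.5782 -0.0466  0.1421] F [-8.7 -0.8 20.4] w 0.0005
shift_now/25mm [0.01 0.02 0.01] rot/6deg [-0.01  0.02  0.  ] shift_after_rot/25mm [0.01 0.02 0.01]
```

Emit:
servo_tool:
  rows: [0,0,-0.2,0,0,0,0,0,-0.5,0,0,0,0,0,-0.9,0,0,0,0,0,-0.9,0,0,0,0.6,0,-0.6,0,0,0,0.9,0,0,0,0,0,0.9,0,0,0,0,0,0.8,0,0,0,0,0,0,0,0,0,-0.9,0,0,0,0,0,-0.9,0]

```text
time_s: 69.25
ee_pos: [0.4983, -0.0537, 0.2178]
ee_rot: [0.096, -0.046, 0.994, 0.004]
wrist_force: [0.2, 0.5, 1.2]
width: 0.0005
gripper_force: 0.0
```

Emit:
servo_tool:
  rows: [0,0,0,0,-0.93,0,0,0,0,0,-0.93,0,0,0,0,0,-0.93,0,0,0,0,0,-0.93,0,0,0,0,0,0,0,0,0,0,0,0,0,0,0,0,0,0,0,0,0,0,0,0,0,0,0,0,0,0,0,0,0,0,0,0,0]
  grip: 0.3

```text
time_s: 70.25
ee_pos: [0.4984, -0.0537, 0.2176]
ee_rot: [0.285, -0.045, 0.958, 0.013]
wrist_force: [-0.7, -0.8, 0.1]
width: 0.0599
gripper_force: 0.0
```

```bash
python3 - <<'E'
from h import *
go([.553,-.0489,.031],Rt(TY,.58))
E
```

```text
t 70.2 tcp [ 0.4984 -0.0537  0.2176] F [-0.7 -0.8  0.1] w 0.0599
shift_now/25mm [ 2.24 -0.    7.45] rot/6deg [-0.   -0.02  0.01] shift_after_rot/25mm [ 2.26 -0.01  7.44]
```

Emit:
servo_tool:
  rows: [0.56,0,0.89,0,0,0,0.56,0,0.89,0,0,0,0.56,0,0.89,0,0,0,0.56,0,0.89,0,0,0,0,0,0.9,0,0,0,0,0,0.9,0,0,0,0,0,0.9,0,0,0,0,0,0.7,0,0,0,0,0,0.35,0,0,0,0,0,0.12,0,0,0]

```text
time_s: 71.25
ee_pos: [0.5527, -0.0487, 0.0307]
ee_rot: [0.284, -0.045, 0.958, 0.013]
wrist_force: [0.5, -0.1, 0.1]
width: 0.0607
gripper_force: 0.0
```

Emit:
servo_tool:
  rows: [0,0,0,0,0,0,0,0,0,0,0,0,0,0,0,0,0,0,0,0,0,0,0,0,0,0,0,0,0,0,0,0,0,0,0,0,-0.05,0,-0.08,0,0,0,-0.06,0,-0.09,0,0,0,0,0,0,0,0,0,0,0,0,0,0,0]
  grip: -1
  grip_force: 40

```text
time_s: 72.25
ee_pos: [0.5527, -0.0489, 0.0366]
ee_rot: [0.285, -0.044, 0.957, 0.013]
wrist_force: [0.1, 1.0, -1.1]
width: 0.0427
gripper_force: 40.0
```

Emit:
servo_tool:
  rows: [0.4,0,-0.26,0,0,0,0.75,0,-0.49,0,0,0,0.8,0,-0.52,0,0,0,0.7,0,-0.46,0,0,0,0.1,0,-0.6,0,0,0,-0.4,0,-0.8,0,0,0,-0.5,0,-0.8,0,0,0,0,-0.5,0,0,0,0,0,-0.5,0,0,0,0,0,0,0,0,0,0]

```text
time_s: 73.25
ee_pos: [0.4629, -0.0832, 0.0936]
ee_rot: [0.285, -0.044, 0.957, 0.013]
wrist_force: [0.1, 0.5, -0.1]
width: 0.043
gripper_force: 40.0
```

```bash
sed -i 's/^TR=.*/TR=np.array([.4785,-.3392]); TYW=-13.9/' h.py; python3 - <<'E'
from h import *
print(tcp()[2]["gripper_force"],np.round(tcp()[2]["joints"],2))
for n in("scene","top"):
    c=cal(n); robot.read_camera(n); print(n,rect(n,"block_soft",.017,c),rect(n,"tray",.014,c))
go(try_(-.0095,.045,.11),Rt(TYW,.58))
E
```

```text
39.99943588642054 [-0.4  -0.7   2.37  0.32  0.97 -2.17]
scene [(0.58, 0.4716, -0.3909, 50, 69, 76.7)] [(0.76, 0.4779, -0.3403, 118, 229, -13.4), (0.43, 0.5154, 0.2916, 113, 233, -2.5)]
top [(0.93, 0.4744, -0.3876, 46, 69, 76.9)] [(0.81, 0.4806, -0.3387, 113, 222, -13.2)]
t 73.5 tcp [ 0.4629 -0.0818  0.0935] F [-0.7 -0.1 -0.8] w 0.0428
shift_now/25mm [-0.27 -8.48 -0.6 ] rot/6deg [ 1.75 -0.01  2.69] shift_after_rot/25mm [-2.62 -8.04  0.93]
```

Emit:
servo_tool:
  rows: [0,0,0,0.585,0,0.9,0,0,0,0.585,0,0.9,0,0,0,0.58,0,0.89,-0.3,-0.7,0,0,0,0,-0.3,-0.95,0,0,0,0,-0.3,-0.95,0,0,0,0,-0.3,-0.95,0,0,0,0,-0.3,-0.95,0,0,0,0,-0.3,-0.95,0.1,0,0,0,-0.3,-0.95,0.1,0,0,0]

```text
time_s: 74.55
ee_pos: [0.4697, -0.2496, 0.1184]
ee_rot: [0.283, 0.116, 0.951, -0.035]
wrist_force: [0.3, 0.7, -0.4]
width: 0.0431
gripper_force: 40.0
```

Emit:
servo_tool:
  rows: [-0.3,-0.95,0.2,0,0,0,0,-0.65,0.2,0,0,0,0,0,0,0,0,0,0,0,0,0,0,0,0,0,0,0,0,0,0,0,0,0,0,0,0,0,0,0,0,0,0,0,0,0,0,0,0,0,0,0,0,0,0,0,0,0,0,0]

```text
time_s: 75.55
ee_pos: [0.4715, -0.2905, 0.114]
ee_rot: [0.283, 0.116, 0.951, -0.035]
wrist_force: [-1.0, -0.4, -1.0]
width: 0.043
gripper_force: 40.0
```

```bash
python3 - <<'E'
from h import *
print(tcp()[2]["gripper_force"],np.round(tcp()[2]["joints"],2))
c=cal("top"); robot.read_camera("top"); print(rect("top","block_soft",.017,c),rect("top","tray",.014,c),rect("top","block_medium",.11,c))
go(try_(-.013,.045,.016),Rt(TYW,.58))
E
```

```text
39.99983790126862 [-0.74 -0.45  2.19  0.34  0.91 -2.21]
[(0.91, 0.4779, -0.3883, 48, 66, 75.4), (0.48, 0.7077, 0.1014, 56, 59, -46.6)] [(0.58, 0.4845, -0.3964, 78, 116, -18.3)] [(0.97, 0.4953, -0.2962, 45, 67, 75.6), (0.47, 0.5068, 0.2617, 102, 193, -1.5)]
t 75.8 tcp [ 0.4714 -0.2905  0.1139] F [0.9 0.5 0.1] w 0.0432
shift_now/25mm [ 1.96 -0.02  3.4 ] rot/6deg [-0.01 -0.01 -0.01] shift_after_rot/25mm [ 1.96 -0.02  3.4 ]
```

Emit:
servo_tool:
  rows: [0.4,0,0.7,0,0,0,0.4,0,0.7,0,0,0,0.4,0,0.7,0,0,0,0.4,0,0.7,0,0,0,0.25,0,0.4,0,0,0,0.08,0,0.13,0,0,0,0.04,0,0.06,0,0,0,0.03,0,0.05,0,0,0,0.02,0,0.03,0,0,0,0,0,0,0,0,0]

```text
time_s: 76.75
ee_pos: [0.4766, -0.2919, 0.0142]
ee_rot: [0.284, 0.116, 0.951, -0.035]
wrist_force: [0.1, -0.8, -1.2]
width: 0.0429
gripper_force: 40.0
```

Emit:
servo_tool:
  rows: [0,0,0,0,0,0,0,0,0,0,0,0,0,0,0,0,0,0,0,0,0,0,0,0,0,0,0,0,0,0,-0.1,0,-0.3,0,0,0,-0.3,0,-0.8,0,0,0,-0.3,0,-1,0,0,0,-0.3,0,-1,0,0,0,-0.3,0,-1,0,0,0]
  grip: 0.3

```text
time_s: 77.75
ee_pos: [0.4479, -0.2846, 0.1189]
ee_rot: [0.283, 0.116, 0.951, -0.035]
wrist_force: [0.5, -0.7, -1.0]
width: 0.0602
gripper_force: 0.0
```

Emit:
servo_tool:
  rows: [-0.55,0.5,-0.83,0,0,0,-0.55,0.8,-0.83,0,0,0,-0.55,0.8,-0.83,0,0,0,-0.55,0.8,-0.83,0,0,0,0,0.8,0,0,0,0,0,0.8,0,0,0,0,0,0.8,0,0,0,0,0,0.4,0,0,0,0,0,0,0,0,0,0,0,0,0,0,0,0]

```text
time_s: 78.75
ee_pos: [0.4833, -0.1467, 0.2172]
ee_rot: [0.283, 0.116, 0.951, -0.035]
wrist_force: [0.7, 0.7, -0.3]
width: 0.0605
gripper_force: 0.0
```

```bash
python3 - <<'E'
from h import *
I={}
for n in("scene","top"):
    c=cal(n); I[n]=robot.read_camera(n); print(n,[(t,rect(n,t,z,c)) for t,z in(("block_soft",.017),("block_medium",.017),("tray",.014),("plunger_top",.16),("timer",.058),("marker_black",.013),("petri_c",.016))])
t=cv2.resize(I["top"][195:275,310:420],(550,400),interpolation=3); s=cv2.resize(I["scene"][270:400,230:380],(0,0),fx=1.66,fy=1.66)[:,:250]
o=np.zeros((600,800,3),np.uint8);o[:400,:550]=t;o[:s.shape[0],550:550+s.shape[1]]=s;o[400:,:400]=cv2.resize(I["scene"][190:260,230:370],(400,200));cv2.imwrite("pics/z.png",o)
E
```

```text
scene [('block_soft', [(0.83, 0.4722, -0.392, 49, 68, 75.1)]), ('block_medium', [(0.86, 0.4956, -0.3003, 49, 68, 72.2), (0.5, 0.6182, -0.0313, 121, 224, -45.6)]), ('tray', []), ('plunger_top', [(0.54, 0.4218, -0.4003, 103, 201, -13.7)]), ('timer', [(0.65, 0.619, -0.4699, 30, 95, -69.3)]), ('marker_black', [(0.61, 0.3873, -0.1354, 14, 130, -85.6)]), ('petri_c', [(0.63, 0.7041, 0.0992, 57, 65, -32.1)])]
top [('block_soft', [(0.82, 0.4745, -0.3869, 48, 71, 76.4)]), ('block_medium', [(0.79, 0.5008, -0.295, 41, 65, 75.7)]), ('tray', [(0.82, 0.48, -0.3393, 115, 225, -14.5)]), ('plunger_top', []), ('timer', [(0.76, 0.6268, -0.4515, 38, 64, -73.6)]), ('marker_black', []), ('petri_c', [(0.63, 0.7087, 0.1023, 58, 59, 89.3)])]
```

View pics/z.png

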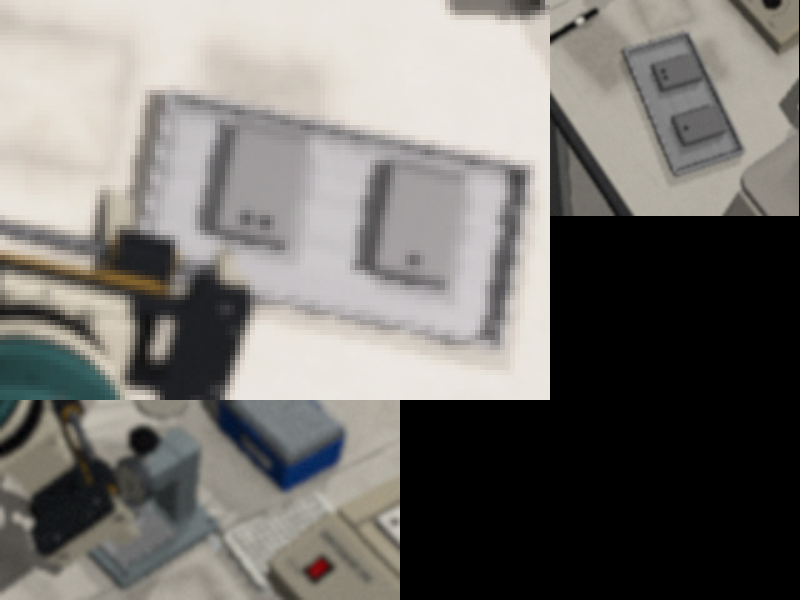

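The last picture shows both blocks flat inside the tray. The two-dimple block is at about (255, 185) and the one-dimple block at about (420, 225) in the top crop. The plunger head is up at (145, 440).

```bash
python3 -c "
from plant import robot
print(robot.finish_job())"
```

```text
the job is handed in; nothing more can be done
None
```

Both blocks in the case (one and two dimples; the three-dimple block was absent) were checked on the durometer in order, each pressed to the stop for over a second. They now lie flat in the tray with the plunger up, and the job is handed in; the hand-in gave no verdict.

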